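# Restock the bent-rod tape holder

## Robot

A 7-joint arm with a two-finger parallel gripper is mounted at the origin on a cart in front of the work surface, level with it; the furniture and walls round the work are solid. World frame = base frame: x ahead of the robot, y to its left, z up, the work surface at z = 0. Lengths are in m, angles in rad, forces in N, time in s.
With the tool pointing down it reaches from about 0.4 to 0.85 m from the base axis. Payload 4.5 kg.
Tool frame: the origin (TCP) lies on the centre line of the jaws, within the pads' length; the fingertips stand 19 mm ahead of it and the grasp point (between the pads) is the TCP (env.tcp_to_tips is the distance from the TCP to the fingertips, in m); z points along the fingers, y is the direction in which the jaws open and shut (so a half turn about z gives the same grasp; the last joint's range is limited). The gripper opens to 88 mm and grips with 3 to 60 N. Pads are 18 mm wide; open, the fingers measure 123 mm over their backs; the gripper's body (75 mm by 187 mm) begins 45 mm behind the grasp point.
Start: joints at [1.263, 0.689, -0.195, 1.565, 0.157, 0.902, -0.215], TCP at [0.21, -0.589, 0.258] pointing down, gripper open.
Joint ranges: [-3.01, 3.01], [-0.46, 2.08], [-1.47, 1.51], [0.13, 2.56], [-1, 4.14], [0.04, 2.09], [-2.66, 2.66]. Speed limits (rad/s): [2.57, 2.57, 3.14, 3.14, 3.14, 3.14, 3.14].

## Interface

Orientations are given as a 3x3 rotation matrix whose columns are the frame's x, y, z axes.
In Python, from rig import env gives the robot as it stands.
- The arm moves only by the tool play_rows, never from a script. Its argument "deltas" is a list of rows, each an object of numbers: "ax", "ay", "az": the turn, a rotation vector about the tool's x, y, z in degrees; "dx", "dy", "dz": the shift along the tool's x, y, z in cm; "jaw": the gripper's target within -1 to 1 (shut at 1, half-way at 0, fully open at -1). In form: [{"ax": .., "ay": .., "az": .., "dx": .., "dy": .., "dz": .., "jaw": ..}, ...]. A call has 1 to 10 rows; each row is the pose to reach, as a shift and turn from the pose commanded when the call began, along the tool's axes at that moment; what a row does not reach only later rows make up. A row lasts 1/10 s, in which the tool goes at most 50 mm and 8.59 degrees, less where a joint would pass 70% of its speed; a pose out of reach is approached as far as the arm can. A call with a gripper value outside its range is refused whole. The fingers move at their own pace and stop on an object; the grip force is fixed at half the most. Time passes only in rows, so rows that repeat a pose let the fingers close. It gives the time, the measured TCP pose, the force and the opening at its end, in the units of the state.
- env.state(): the state, without advancing time (a new reading comes with each control period).
- env.get_image(name): name is "scene" or "top" or "wrist"; returns a dict with "pixels" (420x560x3 uint8, red, green, blue), "intrinsics" (3x3 intrinsics, pixels), "origin" and "rotation" of the camera in the world. Camera axes: x right, y up, looking along -z (the intrinsics and any distortion apply to the point x, -y, -z); pixel columns grow to the right and rows downward; lengths in m; the calibration is good to about 2 mm. The wrist camera is an equidistant fisheye: a pixel r from the principal point sees the ray r / f radians off the axis. A picture is of the moment at which its call begins. There is no depth.
- env.sign_off(): hands the job in, once; it reports no verdict.
The state is a dict: "t": time; "qpos": joint angles; "qvel": joint speeds; "joint_efforts": joint torques, N m; "tcp_pos": TCP position; "tcp_rot": TCP orientation; "wrist_force": force on the tool from outside, world axes, zero at the start; "ft_torque": the same for the moment, N m; "grip_width": finger opening in m.
Only numpy, scipy, OpenCV 4.12 (cv2) and the standard library are available. Lean on these libraries where they do the work, as an engineer would, in place of code of your own. Each camera call takes 0.05 s, during which the arm holds its last target. There are 200 camera calls.

## Task

Restock the tape holder: pull the red keeper off the upturned end of the bent rod, thread every roll of tape lying on the table onto the rod and slide it round the bends until all of them hang side by side against the blue upright, then press the keeper back onto the end of the rod until it snaps fully home. Leave the timer, the brown dropper bottle and the label roll where they stand.

Things in the scene. Friction and masses are not known exactly. Their poses are not given: they have to be found in the camera images.
- holder: Fixed blue tape holder with a bent steel rod, 12 mm thick. Origin on the table, z up; in mm (x, y, z): base plate x -62..62, y -70..80, 8 high; upright plate (the stop) x -55..55, stop face at y 60, 6 thick, top z 139. Rod axis at z 105: part A from (0, 60) along -y to (0, -45), quarter bend of radius 45 to (-45, -90), part B along -x to (-80, -90), then a bend up, see rod_end
- rod_stop (a point): The point where the rod's axis meets the upright's stop face; axes as holder (rolls come to it along +y)
- rod_end (a point): Point on the axis of rod part B, at (-80, -90, 105) mm of the holder, axes as the holder's. From here the rod bends straight up (radius 25 mm) into the upturned end, 25 mm further along -x. A roll let go lying level round the upturned end, its middle on the end's axis and 20 to 30 mm above this point, drops one side onto part B and swings down to hang from it
- pin_seat (a point): Centre of the top of the upturned end's shoulder (28 mm across, 32 mm above the axis of part B): the keeper's underside rests here when home. Axes as the holder's. Above it stands a round-tipped pin, 18 mm across, 38 mm high, with two sprung balls that stand 3.5 mm out at its +y and -y sides, 23 mm up
- keeper: Red plastic end keeper, 120 g: disc 84 mm across, 6 thick, with a round grip hub 36 mm across on it, 46 mm high in all. Origin: centre of its flat underside, z up. Blind bore below, 21 mm wide, 40 deep; its lip snaps over the pin's balls: about 10 N straight up pulls it off, the same down snaps it on (balls meet it 28 mm above the seat). Starts on the pin; stands on its disc on the table
- tape_cream: Roll of cream tape, a rigid ring: 96 mm outside, 76 mm hole, 25 mm wide, wall 10 mm, 130 g. Origin: middle of the hole, half way through the width; z is the axis of the hole. Starts lying flat on the table (origin 12.5 mm up); hangs from the rod with its middle 32 mm below the rod's axis. May be absent.
- tape_blue: Roll of blue tape, a rigid ring: 96 mm outside, 76 mm hole, 25 mm wide, wall 10 mm, 130 g. Origin: middle of the hole, half way through the width; z is the axis of the hole. Starts lying flat on the table (origin 12.5 mm up); hangs from the rod with its middle 32 mm below the rod's axis. May be absent.
- tape_green: Roll of green tape, a rigid ring: 96 mm outside, 76 mm hole, 25 mm wide, wall 10 mm, 130 g. Origin: middle of the hole, half way through the width; z is the axis of the hole. Starts lying flat on the table (origin 12.5 mm up); hangs from the rod with its middle 32 mm below the rod's axis. May be absent.
- timer: Bystander: round white kitchen timer with red knob, 64 mm across, 39 high; origin at the centre of its underside. Behind it all an overhead shelf juts out: front edge at world x 0.62 m, underside 0.49 m above the table; the arm's wrist must stay clear of it
- dropper: Bystander: brown glass dropper bottle, 33 mm across, 102 high; origin at the centre of its underside
- label_roll: Bystander: white roll of labels lying flat, 58 mm across, 32 high, its end sticking out; origin on its underside
Not all that is in view belongs to the job. There is more than one size of the tape_cream; the job needs the larger.

How it is judged:
By the outcome, as a careful person would: the job done as asked, in the order asked, and still so for the second after the job is handed in, with the robot touching nothing.
Of tape_cream, tape_blue, tape_green only 2 to 3 are there at a start; the rules pass over those that are not, and their reading is None.
At some moment in a run one of tape_cream, tape_blue, tape_green may be knocked a few centimetres aside while the robot is not near it.
Once in a run the grip may slacken for a moment while it holds something.
It also fails if it takes over 210 s, if anything falls off the work surface, if the arm or the gripper's body presses on something with over 40 N, if the wrist force passes 120 N, or if a joint passes its speed limit or range.

## Working session

There is one attempt and no reset: what is moved stays moved. The work goes in short steps, Python scripts to look and compute and a tool call to move; the robot and the scene stay as the last step left them, time stands still between calls to the robot, and variables do not carry over. Pictures are saved under pics/ and viewed, about 12 in all and at most 16, crops included, and the job is handed in when it is done.

Besides the shell and the picture viewer there is one more tool, called as name([rows], argument=value, ...), one row to a line, values as JSON. play_rows: Moves the arm, as the interface text tells. Its arguments: {"type":"object","properties":{"deltas":{"type":"array","items":{"type":"object","properties":{"ax":{"type":"number"},"ay":{"type":"number"},"az":{"type":"number"},"dx":{"type":"number"},"dy":{"type":"number"},"dz":{"type":"number"},"jaw":{"type":"number"}}}}},"required":["deltas"]}

```bash
ls; mkdir -p pics; cat > h.py <<'E'
import numpy as np, cv2
from rig import env
def shot(name,fn=None):
    im=env.get_image(name)
    if fn: cv2.imwrite('pics/'+fn,cv2.cvtColor(np.asarray(im['pixels']),cv2.COLOR_RGB2BGR))
    return im
def ray(im,u,v):
    K=np.array(im['intrinsics']);R=np.array(im['rotation']);o=np.array(im['origin'])
    a=(u-K[0,2])/K[0,0];b=(v-K[1,2])/K[1,1]
    if im.get('fish'):
        r=np.hypot(a,b);s=np.sin(r)/max(r,1e-9);d=np.array([a*s,-b*s,-np.cos(r)])
    else: d=np.array([a,-b,-1.])
    d=R@d;return o,d/np.linalg.norm(d)
def onz(im,u,v,z):
    o,d=ray(im,u,v);return o+d*(z-o[2])/d[2]
def proj(im,p):
    K=np.array(im['intrinsics']);R=np.array(im['rotation']);c=R.T@(np.array(p)-np.array(im['origin']))
    x,y,z=c[0],-c[1],-c[2]
    if im.get('fish'):
        r=np.hypot(x,y);t=np.arctan2(r,z);x,y=x/max(r,1e-9)*t,y/max(r,1e-9)*t
    else: x,y=x/z,y/z
    return K[0,0]*x+K[0,2],K[1,1]*y+K[1,2]
E
python3 - <<'E'
from h import *
a=shot('scene','scene1.png');b=shot('top','top1.png')
np.set_printoptions(precision=4,suppress=True)
for i in (a,b): print(i['origin'],i['rotation'],i['intrinsics'],[k for k in i])
s=env.state();print(s['t'],s['tcp_pos'],s['tcp_rot'],s['grip_width'],s['wrist_force'])
E
```

```text
pics
[-0.0533  0.6314  1.0916] [[-0.7385  0.5077 -0.4436]
 [-0.6742 -0.5615  0.4798]
 [-0.0055  0.6534  0.757 ]] [[522.9743   0.     281.434 ]
 [  0.     522.9743 209.2834]
 [  0.       0.       1.    ]] ['pixels', 'intrinsics', 'origin', 'rotation']
[0.2899 0.0214 1.2766] [[-0.0282  0.9803 -0.1954]
 [-0.9996 -0.0286  0.0011]
 [-0.0045  0.1954  0.9807]] [[439.7327   0.     276.2437]
 [  0.     439.7327 210.0198]
 [  0.       0.       1.    ]] ['pixels', 'intrinsics', 'origin', 'rotation']
0.1 [ 0.2093 -0.5884  0.257 ] [[ 0.9421  0.3352 -0.0006]
 [ 0.3352 -0.9421  0.0014]
 [-0.0001 -0.0016 -1.    ]] 0.08828702742912302 [ 0.4491 -0.4337 -0.816 ]
```

View pics/scene1.png

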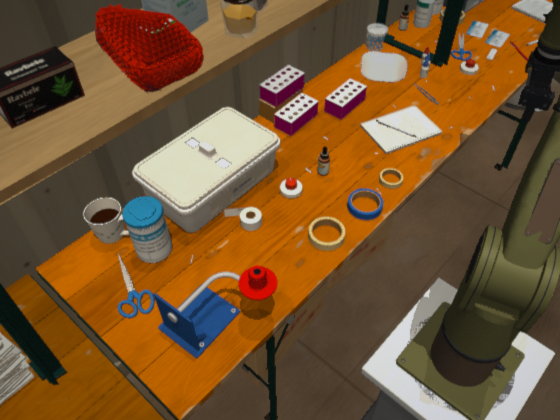

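View pics/top1.png

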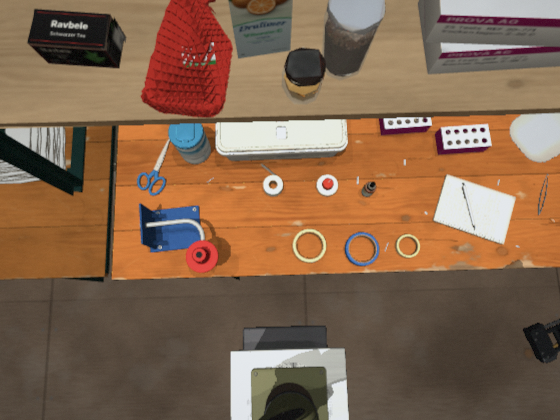

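Top view: large cream ring (309,246), blue ring (362,249), small cream ring (407,246) as decoy, no green. Red keeper is at (202,256). Other red things are the timer knob (327,184) and the mesh bag (185,60). The holder's upright is at its left, about (147,228).

```bash
cat >> h.py <<'E'
def blobs(im,lo,hi,amin=60):
    hsv=cv2.cvtColor(np.asarray(im['pixels']),cv2.COLOR_RGB2HSV)
    m=cv2.inRange(hsv,np.array(lo),np.array(hi))
    n,l,s,c=cv2.connectedComponentsWithStats(m)
    return m,l,[(i,s[i],c[i]) for i in range(1,n) if s[i][4]>=amin]
def hullc(l,i):
    p=np.argwhere(l==i)[:,::-1].astype(np.float32);return cv2.fitEllipse(cv2.convexHull(p))
E
python3 - <<'E'
from h import *
np.set_printoptions(precision=4,suppress=True)
im=shot('top')
for nm,lo,hi in (('cream',(20,50,120),(35,190,255)),('blue',(105,120,40),(125,255,255)),('red',(0,200,120),(4,255,255))):
    m,l,B=blobs(im,lo,hi)
    for i,s,c in B:
        if c[1]<170: continue
        e=hullc(l,i); 
        z={'cream':.0125,'blue':.0125,'red':.14}[nm]
        P=onz(im,*e[0],z); print(nm,s,e,P, 'diam mm',np.array(e[1])/439.7*np.linalg.norm(P-im['origin'])*1000)
        if nm=='blue' and s[0]<250:
            h=cv2.convexHull(np.argwhere(l==i)[:,::-1].astype(np.float32));print(cv2.approxPolyDP(h,3,True)[:,0].tolist())
a=shot('scene')
for nm,lo,hi in (('red',(0,200,120),(4,255,255)),):
    m,l,B=blobs(a,lo,hi)
    for i,s,c in B: 
        e=hullc(l,i);print('scene',s,e,onz(a,*e[0],.14))
px=np.asarray(im['pixels'])[190:290,120:440]
cv2.imwrite('pics/crop1.png',cv2.cvtColor(cv2.resize(px,None,fx=2.5,fy=2.5,interpolation=cv2.INTER_CUBIC),cv2.COLOR_RGB2BGR))
E
```

```text
cream [293 229  33  34 289] ((308.996337890625, 245.17425537109375), (33.03890609741211, 33.324623107910156), 20.965715408325195) [ 0.4357 -0.0715  0.0125] diam mm [95.8665 96.6955]
cream [396 234  24  24 175] ((407.4374694824219, 245.5392608642578), (22.851016998291016, 24.153430938720703), 124.74385833740234) [ 0.4264 -0.3549  0.0125] diam mm [68.9088 72.8363]
cream [251 369  26  51 783] ((262.4928894042969, 390.21990966796875), (26.994558334350586, 58.17288589477539), 4.7873616218566895) [0.045  0.0713 0.0125] diam mm [ 79.1074 170.4754]
blue [ 140  204   60   48 1915] ((168.53668212890625, 221.6349334716797), (63.99513244628906, 65.79798126220703), 16.697689056396484) [0.5164 0.3352 0.0125] diam mm [192.4058 197.8262]
[[199.0, 239.0], [187.0, 247.0], [151.0, 251.0], [141.0, 239.0], [140.0, 204.0], [197.0, 206.0]]
blue [345 233  34  33 179] ((361.4685363769531, 248.6085662841797), (32.54944610595703, 33.31196212768555), 99.8889389038086) [ 0.4214 -0.222   0.0125] diam mm [95.7907 98.0347]
scene [  95    4  107   72 2346] ((145.41864013671875, 39.86750411987305), (67.05362701416016, 111.9007568359375), 109.75447845458984) [ 1.3467 -0.2196  0.14  ]
scene [239 266  38  34 815] ((257.4436340332031, 282.72833251953125), (33.01924133300781, 37.425052642822266), 82.18840026855469) [0.4022 0.2164 0.14  ]
```

View pics/crop1.png

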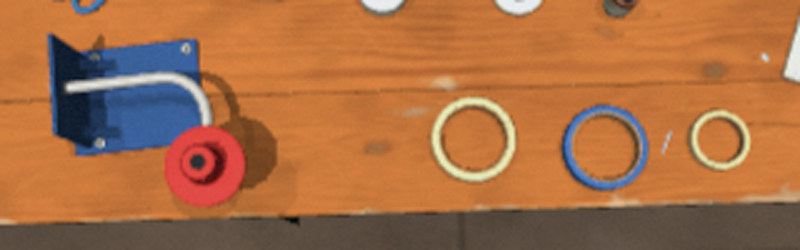

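```bash
python3 - <<'E'
from h import *
np.set_printoptions(precision=4,suppress=True)
im=shot('top');a=shot('scene')
for n,g in (('top',im),('scene',a)):
    hsv=cv2.cvtColor(np.asarray(g['pixels']),cv2.COLOR_RGB2HSV)
    m=cv2.inRange(hsv,(0,190,90),(5,255,255))|cv2.inRange(hsv,(172,190,90),(180,255,255))
    k,l,s,c=cv2.connectedComponentsWithStats(m)
    for i in range(1,k):
        if s[i][4]>150 and c[i][1]>190:
            e=hullc(l,i);P=onz(g,*e[0],.140);print(n,s[i],e,P,np.array(e[1])/g['intrinsics'][0][0]*np.linalg.norm(P-g['origin'])*1000)
# rod A, top view: white-ish pixels columns 148..180
px=np.asarray(im['pixels']).astype(int); hsv=cv2.cvtColor(np.asarray(im['pixels']),cv2.COLOR_RGB2HSV)
P=[]
for u in range(150,180,2):
    v=[r for r in range(212,236) if hsv[r,u,1]<70 and hsv[r,u,2]>130]
    if v: P.append(onz(im,u,np.mean(v),.108)[:2])
P=np.array(P);print(P[[0,-1]],len(P));f=np.polyfit(P[:,1],P[:,0],1);print('dx/dy',f, 'yaw deg',np.degrees(-np.arctan(f[0])))
for u,v in ((199.6,206),):print('base corner(62,-70)',onz(im,u,v,.008))
for u,v in ((140,204),):print('upright top corner (55,66)',onz(im,u,v,.139))
E
```

```text
scene [239 266  38  34 974] ((257.4676208496094, 282.7628479003906), (33.30514907836914, 37.72136306762695), 84.53985595703125) [0.4021 0.2164 0.14  ] [72.1952 81.7682]
[[0.4929 0.3614]
 [0.5002 0.286 ]] 15
dx/dy [-0.0898  0.526 ] yaw deg 5.132317748936336
base corner(62,-70) [0.5613 0.2456 0.008 ]
upright top corner (55,66) [0.5433 0.3804 0.139 ]
```

```bash
cat >> h.py <<'E'
from scipy.spatial.transform import Rotation as Ro
HY=5.13; HO=np.array([.4965,.3135,0])
def Rt(yaw,roll=0,pitch=0):
    """tool-down rotation; tool x at world yaw (deg); roll about tool x, pitch about tool y (tool axes)"""
    b=np.array([[1,0,0],[0,-1,0],[0,0,-1.]])
    return Ro.from_euler('z',yaw,degrees=True).as_matrix()@b@Ro.from_euler('xy',[roll,pitch],degrees=True).as_matrix()
def hw(p): return HO+Ro.from_euler('z',HY,degrees=True).as_matrix()@(np.array(p)/1000.)
def wh(p): return Ro.from_euler('z',HY,degrees=True).as_matrix().T@(np.array(p)-HO)*1000
def delta(p,R,p0=None,R0=None):
    if p0 is None: s=env.state();p0=np.array(s['tcp_pos']);R0=np.array(s['tcp_rot'])
    d=R0.T@(np.array(p)-p0)*100; w=Ro.from_matrix(R0.T@R).as_rotvec(degrees=True)
    print('d',np.round(d,2),'a',np.round(w,2))
def chain(wps):
    s=env.state();p0=np.array(s['tcp_pos']);R0=np.array(s['tcp_rot'])
    for p,R in wps: delta(p,R,p0,R0);p0,R0=np.array(p),R
def wrist(fn=None):
    im=shot('wrist',fn);im['fish']=True;return im
E
python3 - <<'E'
from h import *
R=Rt(5.13)
chain([((.5,-.3,.33),R),((.46,.10,.33),R),((.402,.216,.28),R)])
E
```

```text
d [ 37.05 -17.46  -7.25] a [-3.000e-02  1.000e-02  1.446e+01]
d [ -0.41 -40.2    0.  ] a [0. 0. 0.]
d [ -4.74 -12.07   5.  ] a [0. 0. 0.]
```

play_rows([
  {"dx":37.05,"dy":-17.5,"dz":-7.25,"az":14.5,"jaw":-1},
  {"dx":37.05,"dy":-17.5,"dz":-7.25,"az":14.5,"jaw":-1},
  {"dx":37.05,"dy":-17.5,"dz":-7.25,"az":14.5,"jaw":-1},
  {"dx":37.05,"dy":-17.5,"dz":-7.25,"az":14.5,"jaw":-1},
  {"dx":37.05,"dy":-17.5,"dz":-7.25,"az":14.5,"jaw":-1},
  {"dx":37.05,"dy":-17.5,"dz":-7.25,"az":14.5,"jaw":-1},
  {"dx":37.05,"dy":-17.5,"dz":-7.25,"az":14.5,"jaw":-1},
  {"dx":37.05,"dy":-17.5,"dz":-7.25,"az":14.5,"jaw":-1},
  {"dx":37.05,"dy":-17.5,"dz":-7.25,"az":14.5,"jaw":-1},
  {"dx":37.05,"dy":-17.5,"dz":-7.25,"az":14.5,"jaw":-1},
])

```text
invalid input
```

play_rows([
  {"dx":-0.4,"dy":-40.2,"dz":0},
  {"dx":-0.4,"dy":-40.2,"dz":0},
  {"dx":-0.4,"dy":-40.2,"dz":0},
  {"dx":-0.4,"dy":-40.2,"dz":0},
  {"dx":-0.4,"dy":-40.2,"dz":0},
  {"dx":-0.4,"dy":-40.2,"dz":0},
  {"dx":-0.4,"dy":-40.2,"dz":0},
  {"dx":-0.4,"dy":-40.2,"dz":0},
  {"dx":-0.4,"dy":-40.2,"dz":0},
  {"dx":-0.4,"dy":-40.2,"dz":0},
])

```text
invalid input
```

play_rows([
  {"dx":-4.7,"dy":-12.1,"dz":5},
  {"dx":-4.7,"dy":-12.1,"dz":5},
  {"dx":-4.7,"dy":-12.1,"dz":5},
  {"dx":-4.7,"dy":-12.1,"dz":5},
  {"dx":-4.7,"dy":-12.1,"dz":5},
  {"dx":-4.7,"dy":-12.1,"dz":5},
])

```text
invalid input
```

```bash
python3 - <<'E'
from h import *
np.set_printoptions(precision=4,suppress=True)
s=env.state();print(s['t'],s['tcp_pos'],s['tcp_rot'],s['qpos'])
im=wrist('w1.png');print(im['origin'],im['rotation'],im['intrinsics'])
print(proj(im,(.402,.216,.183)),proj(im,s['tcp_pos']))
E
```

```text
0.3 [ 0.2094 -0.5887  0.2574] [[ 0.9421  0.3352 -0.0002]
 [ 0.3352 -0.9421  0.0005]
 [-0.0001 -0.0006 -1.    ]] [ 1.2628  0.6895 -0.1945  1.5656  0.1573  0.9025 -0.2151]
[ 0.2845 -0.5614  0.3862] [[ 0.3351  0.8971  0.2881]
 [-0.9422  0.3192  0.1021]
 [-0.0004 -0.3056  0.9522]] [[325.1923   0.     280.0286]
 [  0.     325.1923 212.5838]
 [  0.       0.       1.    ]]
(np.float64(-130.42205239635047), np.float64(-33.60199132854186)) (np.float64(281.2595339615419), np.float64(292.0015378646983))
```

View pics/w1.png

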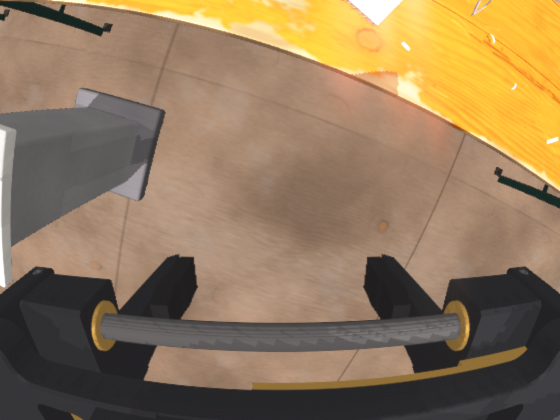

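The picture shows the start pose over the floor, because the moves were refused. I'll retry with every key given.

play_rows([
  {"ax":0,"ay":0,"az":14.5,"dx":37.05,"dy":-17.5,"dz":-7.25,"jaw":-1},
  {"ax":0,"ay":0,"az":14.5,"dx":37.05,"dy":-17.5,"dz":-7.25,"jaw":-1},
  {"ax":0,"ay":0,"az":14.5,"dx":37.05,"dy":-17.5,"dz":-7.25,"jaw":-1},
  {"ax":0,"ay":0,"az":14.5,"dx":37.05,"dy":-17.5,"dz":-7.25,"jaw":-1},
  {"ax":0,"ay":0,"az":14.5,"dx":37.05,"dy":-17.5,"dz":-7.25,"jaw":-1},
  {"ax":0,"ay":0,"az":14.5,"dx":37.05,"dy":-17.5,"dz":-7.25,"jaw":-1},
  {"ax":0,"ay":0,"az":14.5,"dx":37.05,"dy":-17.5,"dz":-7.25,"jaw":-1},
  {"ax":0,"ay":0,"az":14.5,"dx":37.05,"dy":-17.5,"dz":-7.25,"jaw":-1},
  {"ax":0,"ay":0,"az":14.5,"dx":37.05,"dy":-17.5,"dz":-7.25,"jaw":-1},
  {"ax":0,"ay":0,"az":14.5,"dx":37.05,"dy":-17.5,"dz":-7.25,"jaw":-1},
])

```text
t: 1.35
tcp_pos: [0.5023, -0.2969, 0.3306]
tcp_rot: [[0.996, 0.095, 0.002], [0.095, -0.996, 0.001], [0.002, -0.001, -1.0]]
wrist_force: [-0.6, -0.2, -0.9]
grip_width: 0.0878
```

play_rows([
  {"ax":0,"ay":0,"az":0,"dx":-0.4,"dy":-40.2,"dz":0,"jaw":-1},
  {"ax":0,"ay":0,"az":0,"dx":-0.4,"dy":-40.2,"dz":0,"jaw":-1},
  {"ax":0,"ay":0,"az":0,"dx":-0.4,"dy":-40.2,"dz":0,"jaw":-1},
  {"ax":0,"ay":0,"az":0,"dx":-0.4,"dy":-40.2,"dz":0,"jaw":-1},
  {"ax":0,"ay":0,"az":0,"dx":-0.4,"dy":-40.2,"dz":0,"jaw":-1},
  {"ax":0,"ay":0,"az":0,"dx":-0.4,"dy":-40.2,"dz":0,"jaw":-1},
  {"ax":0,"ay":0,"az":0,"dx":-0.4,"dy":-40.2,"dz":0,"jaw":-1},
  {"ax":0,"ay":0,"az":0,"dx":-0.4,"dy":-40.2,"dz":0,"jaw":-1},
  {"ax":0,"ay":0,"az":0,"dx":-0.4,"dy":-40.2,"dz":0,"jaw":-1},
  {"ax":0,"ay":0,"az":0,"dx":-0.4,"dy":-40.2,"dz":0,"jaw":-1},
])

```text
t: 2.35
tcp_pos: [0.46, 0.0991, 0.3299]
tcp_rot: [[0.996, 0.089, -0.001], [0.089, -0.996, -0.002], [-0.001, 0.001, -1.0]]
wrist_force: [0.7, -0.2, 0.1]
grip_width: 0.0882
```

play_rows([
  {"ax":0,"ay":0,"az":0,"dx":-4.7,"dy":-12.1,"dz":5,"jaw":-1},
  {"ax":0,"ay":0,"az":0,"dx":-4.7,"dy":-12.1,"dz":5,"jaw":-1},
  {"ax":0,"ay":0,"az":0,"dx":-4.7,"dy":-12.1,"dz":5,"jaw":-1},
  {"ax":0,"ay":0,"az":0,"dx":-4.7,"dy":-12.1,"dz":5,"jaw":-1},
  {"ax":0,"ay":0,"az":0,"dx":-4.7,"dy":-12.1,"dz":5,"jaw":-1},
  {"ax":0,"ay":0,"az":0,"dx":-4.7,"dy":-12.1,"dz":5,"jaw":-1},
])

```text
t: 2.95
tcp_pos: [0.4043, 0.2136, 0.2804]
tcp_rot: [[0.997, 0.083, 0.001], [0.083, -0.997, -0.002], [0.001, 0.002, -1.0]]
wrist_force: [0.8, -0.9, 0.7]
grip_width: 0.0882
```

```bash
python3 - <<'E'
from h import *
np.set_printoptions(precision=4,suppress=True)
s=env.state();print(s['t'],s['tcp_pos'],s['qpos'])
im=wrist('w2.png');print(im['origin'])
print(proj(im,(.402,.216,.183)),proj(im,(.402,.216,.14)),proj(im,s['tcp_pos']))
hsv=cv2.cvtColor(np.asarray(im['pixels']),cv2.COLOR_RGB2HSV)
m=cv2.inRange(hsv,(0,190,90),(5,255,255))|cv2.inRange(hsv,(172,190,90),(180,255,255))
k,l,st,c=cv2.connectedComponentsWithStats(m)
for i in range(1,k):
    if st[i][4]>300: e=hullc(l,i);print(st[i],e,onz(im,*e[0],.14))
E
```

```text
2.95 [0.4043 0.2136 0.2804] [-0.4876  0.4411 -0.1477  2.0231  0.1025  0.6844 -2.1884]
[0.4835 0.2211 0.4092]
(np.float64(277.1967759460034), np.float64(224.52628243935044)) (np.float64(277.51015207793415), np.float64(207.6415454827962)) (np.float64(281.5115135492833), np.float64(291.76607272644196))
[ 229  160   97   88 4134] ((278.4902038574219, 203.76522827148438), (86.85993957519531, 96.91233825683594), 112.3036117553711) [0.4055 0.2154 0.14  ]
```

View pics/w2.png

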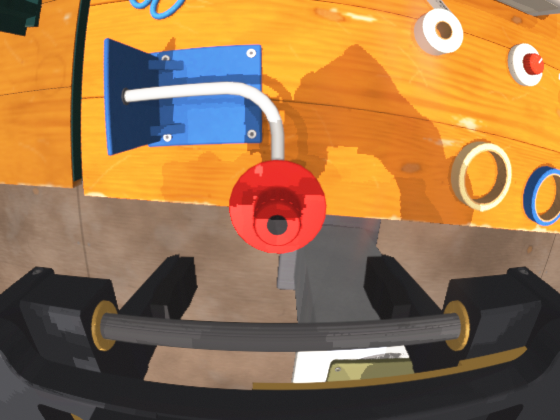

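The picture shows the keeper hub's top at (278,225), where I predicted it. The holder's base corners are at (262,45) and (262,143), and the rod meets the stop at (126,96).

```bash
python3 - <<'E'
from h import *
from scipy.optimize import least_squares
np.set_printoptions(precision=4,suppress=True)
im=dict(np.load('/dev/null')) if 0 else wrist()
print('hub',onz(im,278,225,.183))
obs=[((62,-70,8),(261.5,45)),((-62,-70,8),(261.5,143)),((0,60,105),(126,96)),((-105,-90,183),(278,225))]
def f(q):
    r=[]
    for p,uv in obs:
        w=np.array([q[0],q[1],0])+Ro.from_euler('z',q[2],degrees=True).as_matrix()@(np.array(p)/1000)
        r+=list(np.array(proj(im,w))-uv)
    return np.array(r)
s=least_squares(f,[.4965,.3135,5]);print(s.x,s.fun)
q=s.x;print('pin',np.array([q[0],q[1],0])+Ro.from_euler('z',q[2],degrees=True).as_matrix()@np.array([-.105,-.09,0]))
chain([((.4025,.2157,.166),Rt(5.13))])
E
```

```text
hub [0.4016 0.2157 0.183 ]
[0.4989 0.3145 4.7398] [ 0.2366 -0.8351  0.5514  0.4453  0.1441  0.4537 -0.54   -0.1285]
pin [0.4017 0.2161 0.    ]
d [-0.17 -0.16 11.46] a [ 0.05 -0.07 -0.32]
```

play_rows([
  {"ax":0,"ay":0,"az":0,"dx":-0.2,"dy":-0.2,"dz":5,"jaw":-1},
  {"ax":0,"ay":0,"az":0,"dx":-0.2,"dy":-0.2,"dz":8,"jaw":-1},
  {"ax":0,"ay":0,"az":0,"dx":-0.2,"dy":-0.2,"dz":10,"jaw":-1},
  {"ax":0,"ay":0,"az":0,"dx":-0.2,"dy":-0.2,"dz":11.4,"jaw":-1},
  {"ax":0,"ay":0,"az":0,"dx":-0.2,"dy":-0.2,"dz":11.4,"jaw":-1},
  {"ax":0,"ay":0,"az":0,"dx":-0.2,"dy":-0.2,"dz":11.4,"jaw":-1},
])

```text
t: 3.65
tcp_pos: [0.4014, 0.2177, 0.1666]
tcp_rot: [[0.996, 0.087, 0.001], [0.087, -0.996, -0.0], [0.001, 0.0, -1.0]]
wrist_force: [0.5, 0.1, 0.2]
grip_width: 0.0883
```

play_rows([
  {"ax":0,"ay":0,"az":0,"dx":0,"dy":0,"dz":0,"jaw":1},
  {"ax":0,"ay":0,"az":0,"dx":0,"dy":0,"dz":0,"jaw":1},
  {"ax":0,"ay":0,"az":0,"dx":0,"dy":0,"dz":0,"jaw":1},
  {"ax":0,"ay":0,"az":0,"dx":0,"dy":0,"dz":0,"jaw":1},
  {"ax":0,"ay":0,"az":0,"dx":0,"dy":0,"dz":0,"jaw":1},
  {"ax":0,"ay":0,"az":0,"dx":0,"dy":0,"dz":0,"jaw":1},
  {"ax":0,"ay":0,"az":0,"dx":0,"dy":0,"dz":0,"jaw":1},
  {"ax":0,"ay":0,"az":0,"dx":0,"dy":0,"dz":0,"jaw":1},
])

```text
t: 4.45
tcp_pos: [0.4006, 0.2172, 0.1662]
tcp_rot: [[0.996, 0.087, -0.0], [0.087, -0.996, -0.002], [-0.001, 0.002, -1.0]]
wrist_force: [1.1, -3.0, 3.3]
grip_width: 0.0357
```

play_rows([
  {"ax":0,"ay":0,"az":0,"dx":0,"dy":0,"dz":-0.5,"jaw":1},
  {"ax":0,"ay":0,"az":0,"dx":0,"dy":0,"dz":-1,"jaw":1},
  {"ax":0,"ay":0,"az":0,"dx":0,"dy":0,"dz":-1.5,"jaw":1},
  {"ax":0,"ay":0,"az":0,"dx":0,"dy":0,"dz":-2,"jaw":1},
  {"ax":0,"ay":0,"az":0,"dx":0,"dy":0,"dz":-3,"jaw":1},
  {"ax":0,"ay":0,"az":0,"dx":0,"dy":0,"dz":-4,"jaw":1},
  {"ax":0,"ay":0,"az":0,"dx":0,"dy":0,"dz":-5,"jaw":1},
  {"ax":0,"ay":0,"az":0,"dx":0,"dy":0,"dz":-6,"jaw":1},
  {"ax":0,"ay":0,"az":0,"dx":0,"dy":0,"dz":-7,"jaw":1},
  {"ax":0,"ay":0,"az":0,"dx":0,"dy":0,"dz":-7,"jaw":1},
])

```text
t: 5.45
tcp_pos: [0.4013, 0.2192, 0.2377]
tcp_rot: [[0.996, 0.089, 0.003], [0.089, -0.996, 0.002], [0.003, -0.002, -1.0]]
wrist_force: [0.9, 0.1, -1.0]
grip_width: 0.0359
```

```bash
sed -i 's/^HY=.*/HY=4.8; HO=np.array([.4989,.3145,0])/' h.py; python3 - <<'E'
from h import *
np.set_printoptions(precision=4,suppress=True)
s=env.state();print(s['t'],s['tcp_pos'],s['grip_width'])
im=wrist();hsv=cv2.cvtColor(np.asarray(im['pixels']),cv2.COLOR_RGB2HSV)
m=cv2.inRange(hsv,(0,190,90),(5,255,255))|cv2.inRange(hsv,(172,190,90),(180,255,255))
k,l,st,c=cv2.connectedComponentsWithStats(m)
for i in range(1,k):
    if st[i][4]>300: print(st[i],hullc(l,i))
chain([((.44,.06,.235),Rt(4.8)),((.44,.06,.034),Rt(4.8))])
E
```

```text
5.45 [0.4013 0.2192 0.2377] 0.03585187594731766
[  202   187   157   136 13133] ((280.04010009765625, 257.6194763183594), (140.79501342773438, 156.35903930664062), 91.06716918945312)
d [ 2.48 16.17  0.18] a [-0.06 -0.09  0.29]
d [ 0.   0.  20.1] a [0. 0. 0.]
```

play_rows([
  {"ax":0,"ay":0,"az":0,"dx":2.5,"dy":16.2,"dz":0,"jaw":1},
  {"ax":0,"ay":0,"az":0,"dx":2.5,"dy":16.2,"dz":0,"jaw":1},
  {"ax":0,"ay":0,"az":0,"dx":2.5,"dy":16.2,"dz":0,"jaw":1},
  {"ax":0,"ay":0,"az":0,"dx":2.5,"dy":16.2,"dz":0,"jaw":1},
  {"ax":0,"ay":0,"az":0,"dx":2.5,"dy":16.2,"dz":4,"jaw":1},
  {"ax":0,"ay":0,"az":0,"dx":2.5,"dy":16.2,"dz":8,"jaw":1},
  {"ax":0,"ay":0,"az":0,"dx":2.5,"dy":16.2,"dz":12,"jaw":1},
  {"ax":0,"ay":0,"az":0,"dx":2.5,"dy":16.2,"dz":16,"jaw":1},
  {"ax":0,"ay":0,"az":0,"dx":2.5,"dy":16.2,"dz":18.5,"jaw":1},
  {"ax":0,"ay":0,"az":0,"dx":2.5,"dy":16.2,"dz":19.5,"jaw":1},
])

```text
t: 6.5
tcp_pos: [0.4415, 0.0592, 0.046]
tcp_rot: [[0.996, 0.089, -0.012], [0.089, -0.996, -0.004], [-0.013, 0.002, -1.0]]
wrist_force: [0.2, -0.0, -0.7]
grip_width: 0.0361
```

play_rows([
  {"ax":0,"ay":0,"az":0,"dx":0,"dy":0,"dz":0.5,"jaw":1},
  {"ax":0,"ay":0,"az":0,"dx":0,"dy":0,"dz":1,"jaw":1},
  {"ax":0,"ay":0,"az":0,"dx":0,"dy":0,"dz":1.1,"jaw":1},
  {"ax":0,"ay":0,"az":0,"dx":0,"dy":0,"dz":1.1,"jaw":1},
])

```text
t: 6.9
tcp_pos: [0.445, 0.0596, 0.0394]
tcp_rot: [[0.996, 0.086, -0.011], [0.086, -0.996, -0.002], [-0.011, 0.001, -1.0]]
wrist_force: [-0.8, 0.3, -1.3]
grip_width: 0.0363
```

```bash
python3 - <<'E'
from h import *
s=env.state();print(np.round(s['qpos'],3),s['tcp_pos'],s['wrist_force'])
delta((.48,.06,.031),Rt(4.8))
E
```

```text
[-0.208  0.912 -0.044  2.216  0.935  0.043 -2.655] [0.44500288 0.05963683 0.03938016] [-0.81841085  0.32345403 -1.28498456]
d [3.5  0.26 0.8 ] a [0.07 0.63 0.14]
```

play_rows([
  {"ax":0,"ay":0.6,"az":0,"dx":2,"dy":0.2,"dz":0,"jaw":1},
  {"ax":0,"ay":0.6,"az":0,"dx":3.5,"dy":0.2,"dz":0,"jaw":1},
  {"ax":0,"ay":0.6,"az":0,"dx":3.5,"dy":0.2,"dz":0.4,"jaw":1},
  {"ax":0,"ay":0.6,"az":0,"dx":3.5,"dy":0.2,"dz":0.6,"jaw":1},
  {"ax":0,"ay":0.6,"az":0,"dx":3.5,"dy":0.2,"dz":0.8,"jaw":1},
  {"ax":0,"ay":0.6,"az":0,"dx":3.5,"dy":0.2,"dz":0.8,"jaw":1},
])

```text
t: 7.5
tcp_pos: [0.4787, 0.0606, 0.031]
tcp_rot: [[0.996, 0.089, -0.002], [0.089, -0.996, -0.002], [-0.002, 0.002, -1.0]]
wrist_force: [-0.4, 0.4, -1.4]
grip_width: 0.0363
```

play_rows([
  {"ax":0,"ay":0,"az":0,"dx":0,"dy":0,"dz":0.15,"jaw":1},
  {"ax":0,"ay":0,"az":0,"dx":0,"dy":0,"dz":0.15,"jaw":-1},
  {"ax":0,"ay":0,"az":0,"dx":0,"dy":0,"dz":0.15,"jaw":-1},
  {"ax":0,"ay":0,"az":0,"dx":0,"dy":0,"dz":0.15,"jaw":-1},
  {"ax":0,"ay":0,"az":0,"dx":0,"dy":0,"dz":0.15,"jaw":-1},
  {"ax":0,"ay":0,"az":0,"dx":0,"dy":0,"dz":-3,"jaw":-1},
  {"ax":0,"ay":0,"az":0,"dx":0,"dy":0,"dz":-7,"jaw":-1},
  {"ax":0,"ay":0,"az":0,"dx":0,"dy":0,"dz":-12,"jaw":-1},
  {"ax":0,"ay":0,"az":0,"dx":0,"dy":0,"dz":-17,"jaw":-1},
  {"ax":0,"ay":0,"az":0,"dx":0,"dy":0,"dz":-17,"jaw":-1},
])

```text
t: 8.5
tcp_pos: [0.483, 0.062, 0.2067]
tcp_rot: [[0.996, 0.088, 0.01], [0.088, -0.996, 0.002], [0.011, -0.001, -1.0]]
wrist_force: [0.6, 0.8, -0.4]
grip_width: 0.0882
```

```bash
cat >> h.py <<'E'
def red(im):
    hsv=cv2.cvtColor(np.asarray(im['pixels']),cv2.COLOR_RGB2HSV)
    m=cv2.inRange(hsv,(0,190,90),(5,255,255))|cv2.inRange(hsv,(172,190,90),(180,255,255))
    k,l,st,c=cv2.connectedComponentsWithStats(m)
    return [(st[i].tolist(),hullc(l,i)) for i in range(1,k) if st[i][4]>80]
def rings(im,z=.025):
    out=[]
    for nm,lo,hi in (('cream',(18,40,110),(36,190,255)),('blue',(105,120,40),(125,255,255)),('green',(40,80,40),(85,255,255))):
        m,l,B=blobs(im,lo,hi)
        for i,s,c in B:
            e=hullc(l,i);P=onz(im,*e[0],z)
            D=np.array(e[1])/im['intrinsics'][0][0]*np.linalg.norm(P-im['origin'])*1000
            if 80<min(D) and max(D)<115 and np.linalg.norm(P[:2]-(.5,0))<.45: out.append((nm,P[:2].round(4),D.round(0)))
    return out
E
python3 - <<'E'
from h import *
im=shot('top');s=env.state();print(s['t'],s['tcp_pos'],s['grip_width']);print(rings(im,.0125))
for st,e in red(im):
    if e[0][1]>170:print(st,e[0],onz(im,*e[0],.005))
a=np.radians(-9.3)
chain([((.478,-.0785,.15),Rt(80.7))])
E
```

```text
8.55 [0.4816545  0.0610572  0.20409483] 0.08838726002816172
[]
d [-1.62 13.87  5.41] a [  0.26  -0.29 -75.68]
```

play_rows([
  {"ax":0,"ay":-0.3,"az":-75.7,"dx":-1.6,"dy":13.9,"dz":-3,"jaw":-1},
  {"ax":0,"ay":-0.3,"az":-75.7,"dx":-1.6,"dy":13.9,"dz":-3,"jaw":-1},
  {"ax":0,"ay":-0.3,"az":-75.7,"dx":-1.6,"dy":13.9,"dz":-3,"jaw":-1},
  {"ax":0,"ay":-0.3,"az":-75.7,"dx":-1.6,"dy":13.9,"dz":-3,"jaw":-1},
  {"ax":0,"ay":-0.3,"az":-75.7,"dx":-1.6,"dy":13.9,"dz":-3,"jaw":-1},
  {"ax":0,"ay":-0.3,"az":-75.7,"dx":-1.6,"dy":13.9,"dz":-3,"jaw":-1},
  {"ax":0,"ay":-0.3,"az":-75.7,"dx":-1.6,"dy":13.9,"dz":-3,"jaw":-1},
  {"ax":0,"ay":-0.3,"az":-75.7,"dx":-1.6,"dy":13.9,"dz":-3,"jaw":-1},
  {"ax":0,"ay":-0.3,"az":-75.7,"dx":-1.6,"dy":13.9,"dz":-3,"jaw":-1},
  {"ax":0,"ay":-0.3,"az":-75.7,"dx":-1.6,"dy":13.9,"dz":-3,"jaw":-1},
])

```text
t: 9.55
tcp_pos: [0.4754, -0.0791, 0.2298]
tcp_rot: [[0.159, 0.987, -0.007], [0.987, -0.159, -0.004], [-0.005, -0.006, -1.0]]
wrist_force: [0.6, -0.6, 0.3]
grip_width: 0.0883
```

```bash
python3 - <<'E'
from h import *
im=wrist('w3.png');s=env.state();print(s['t'],s['tcp_pos'],np.round(s['tcp_rot'],3).tolist(),np.round(s['qpos'],2))
print(proj(im,(.4357,-.0715,.0125)),proj(im,(.4214,-.222,.0125)))
print(rings(im,.0125))
for st,e in red(im):print(st,e[0],onz(im,*e[0],.005))
im=shot('top');print(rings(im,.0125))
E
```

```text
9.6 [ 0.47555083 -0.07906797  0.23008977] [[0.162, 0.987, -0.006], [0.987, -0.163, -0.004], [-0.005, -0.006, -1.0]] [ 0.67  0.73 -1.03  1.99  0.81  0.91 -0.96]
(np.float64(244.24837630899864), np.float64(183.57791737895087)) (np.float64(256.880614481096), np.float64(300.93949707443596))
[('cream', array([ 0.4354, -0.0714]), array([97., 97.])), ('blue', array([ 0.4222, -0.2229]), array([95., 98.]))]
[227, 20, 78, 75, 1424] (265.3288879394531, 56.87447738647461) [0.48091668 0.06082243 0.005     ]
[399, 203, 27, 27, 489] (411.4461364746094, 215.55767822265625) [ 0.62493553 -0.14179633  0.005     ]
[('cream', array([ 0.6293, -0.1476]), array([84., 92.])), ('cream', array([ 0.4337, -0.069 ]), array([90., 97.])), ('blue', array([ 0.4215, -0.2217]), array([96., 98.]))]
```

View pics/w3.png

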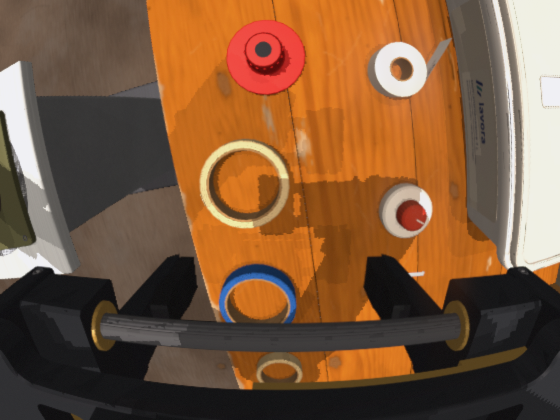

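The picture shows the cream ring at (245,183), which the measurement confirms as 97 mm across. The keeper stands clear at (265,57).

play_rows([
  {"ax":0,"ay":0,"az":0,"dx":0.1,"dy":0.3,"dz":4,"jaw":0},
  {"ax":0,"ay":0,"az":0,"dx":0.1,"dy":0.3,"dz":8,"jaw":0},
  {"ax":0,"ay":0,"az":0,"dx":0.1,"dy":0.3,"dz":12,"jaw":0},
  {"ax":0,"ay":0,"az":0,"dx":0.1,"dy":0.3,"dz":15,"jaw":0},
  {"ax":0,"ay":0,"az":0,"dx":0.1,"dy":0.3,"dz":17,"jaw":0},
  {"ax":0,"ay":0,"az":0,"dx":0.1,"dy":0.3,"dz":18,"jaw":0},
  {"ax":0,"ay":0,"az":0,"dx":0.1,"dy":0.3,"dz":18,"jaw":0},
])

```text
t: 10.35
tcp_pos: [0.4778, -0.0793, 0.05]
tcp_rot: [[0.162, 0.987, -0.007], [0.987, -0.162, -0.005], [-0.006, -0.006, -1.0]]
wrist_force: [0.5, 0.5, -0.5]
grip_width: 0.0443
```

```bash
python3 - <<'E'
from h import *
s=env.state();print(s['tcp_pos'],s['grip_width'],np.round(s['qpos'],2),s['wrist_force'])
delta((.478,-.0784,.0218),Rt(80.7))
E
```

```text
[ 0.47780596 -0.07931555  0.04995507] 0.04425651497460163 [ 0.5   1.   -0.74  2.09  1.29  0.64 -1.36] [ 0.45756853  0.46414286 -0.50945671]
d [0.11 0.02 2.81] a [-0.34  0.35 -0.  ]
```

play_rows([
  {"ax":-0.3,"ay":0.3,"az":0,"dx":0.1,"dy":0,"dz":1.5,"jaw":0},
  {"ax":-0.3,"ay":0.3,"az":0,"dx":0.1,"dy":0,"dz":2.4,"jaw":0},
  {"ax":-0.3,"ay":0.3,"az":0,"dx":0.1,"dy":0,"dz":2.8,"jaw":0},
  {"ax":-0.3,"ay":0.3,"az":0,"dx":0.1,"dy":0,"dz":2.8,"jaw":1},
  {"ax":-0.3,"ay":0.3,"az":0,"dx":0.1,"dy":0,"dz":2.8,"jaw":1},
  {"ax":-0.3,"ay":0.3,"az":0,"dx":0.1,"dy":0,"dz":2.8,"jaw":1},
  {"ax":-0.3,"ay":0.3,"az":0,"dx":0.1,"dy":0,"dz":2.8,"jaw":1},
  {"ax":-0.3,"ay":0.3,"az":0,"dx":0.1,"dy":0,"dz":2.8,"jaw":1},
  {"ax":-0.3,"ay":0.3,"az":0,"dx":0.1,"dy":0,"dz":2.8,"jaw":1},
])

```text
t: 11.25
tcp_pos: [0.4791, -0.0783, 0.0238]
tcp_rot: [[0.16, 0.987, 0.003], [0.987, -0.16, -0.0], [0.0, 0.003, -1.0]]
wrist_force: [-1.3, -0.2, 4.0]
grip_width: 0.01
```

play_rows([
  {"ax":0,"ay":0,"az":0,"dx":0,"dy":0,"dz":-2,"jaw":1},
  {"ax":0,"ay":0,"az":0,"dx":0,"dy":0,"dz":-5,"jaw":1},
  {"ax":0,"ay":0,"az":0,"dx":0,"dy":0,"dz":-9,"jaw":1},
  {"ax":0,"ay":0,"az":0,"dx":0,"dy":0,"dz":-13,"jaw":1},
  {"ax":0,"ay":0,"az":0,"dx":0,"dy":0,"dz":-17,"jaw":1},
  {"ax":0,"ay":0,"az":0,"dx":0,"dy":0,"dz":-21,"jaw":1},
  {"ax":0,"ay":0,"az":0,"dx":0,"dy":0,"dz":-22,"jaw":1},
  {"ax":0,"ay":0,"az":0,"dx":0,"dy":0,"dz":-22,"jaw":1},
])

```text
t: 12.05
tcp_pos: [0.4789, -0.0786, 0.2444]
tcp_rot: [[0.161, 0.987, 0.005], [0.987, -0.161, -0.001], [-0.0, 0.005, -1.0]]
wrist_force: [-0.2, 0.3, -2.4]
grip_width: 0.0098
```

```bash
python3 - <<'E'
from h import *
s=env.state();print(s['t'],s['tcp_pos'],s['grip_width'],np.round(s['qpos'],2),s['wrist_force'])
im=wrist('w4.png');z=s['tcp_pos'][2];print(rings(im,z-.009))
# predicted ring centre from tcp
print(np.array(s['tcp_pos'])-.043*np.array(s['tcp_rot'])[:,1])
pin=hw((-105,-90,0));R=Rt(4.8);t=hw((-105,-90-43,0));print(pin,t)
chain([((t[0],t[1],.24),R),((t[0],t[1],.14),R)])
E
```

```text
12.05 [ 0.47893187 -0.07857165  0.24443492] 0.009815870120429488 [ 0.67  0.7  -1.02  1.97  0.77  0.91 -0.91] [-0.21853023  0.29430451 -2.42135792]
[('cream', array([ 0.4383, -0.0679]), array([89., 97.]))]
[ 0.43649009 -0.07166898  0.24421423]
[0.40179926 0.21602947 0.        ] [0.4053974  0.17318028 0.        ]
d [ 23.72 -11.21   0.25] a [ 1.400e-01 -5.000e-02  7.597e+01]
d [ 0.  0. 10.] a [0. 0. 0.]
```

play_rows([
  {"ax":0,"ay":0,"az":20,"dx":4,"dy":-2,"dz":-1.5,"jaw":1},
  {"ax":0,"ay":0,"az":76,"dx":23.7,"dy":-11.2,"dz":-1.5,"jaw":1},
  {"ax":0,"ay":0,"az":76,"dx":23.7,"dy":-11.2,"dz":-1.5,"jaw":1},
  {"ax":0,"ay":0,"az":76,"dx":23.7,"dy":-11.2,"dz":-1.5,"jaw":1},
  {"ax":0,"ay":0,"az":76,"dx":23.7,"dy":-11.2,"dz":-1.5,"jaw":1},
  {"ax":0,"ay":0,"az":76,"dx":23.7,"dy":-11.2,"dz":-1.5,"jaw":1},
  {"ax":0,"ay":0,"az":76,"dx":23.7,"dy":-11.2,"dz":-1.5,"jaw":1},
  {"ax":0,"ay":0,"az":76,"dx":23.7,"dy":-11.2,"dz":-1.5,"jaw":1},
  {"ax":0,"ay":0,"az":76,"dx":23.7,"dy":-11.2,"dz":-1.5,"jaw":1},
  {"ax":0,"ay":0,"az":76,"dx":23.7,"dy":-11.2,"dz":-1.5,"jaw":1},
])

```text
t: 13.1
tcp_pos: [0.4048, 0.1726, 0.2566]
tcp_rot: [[0.997, 0.083, -0.001], [0.083, -0.997, -0.003], [-0.001, 0.003, -1.0]]
wrist_force: [-0.2, -0.6, -1.3]
grip_width: 0.0096
```

```bash
python3 - <<'E'
from h import *
s=env.state();print(s['t'],s['tcp_pos'],s['grip_width'],np.round(s['qpos'],2),np.round(s['tcp_rot'],3).tolist())
im=wrist('w5.png')
t=hw((-105,-90-43,0));
print('pin tip px',proj(im,hw((-105,-90,175))),'ringpred',proj(im,np.array(s['tcp_pos'])-.043*np.array(s['tcp_rot'])[:,1]-[0,0,.011]))
chain([((t[0],t[1],.24),Rt(4.8)),((t[0],t[1],.141),Rt(4.8))])
E
```

```text
13.1 [0.40476177 0.1726443  0.25655566] 0.009628626756423137 [-0.09  0.51 -0.63  2.08  0.47  0.69 -2.52] [[0.997, 0.083, -0.001], [0.083, -0.997, -0.003], [-0.001, 0.003, -1.0]]
pin tip px (np.float64(218.32535835350464), np.float64(228.24392328357794)) ringpred (np.float64(195.65688006783896), np.float64(278.5697134915906))
d [ 0.06 -0.04  1.68] a [0.16 0.04 0.15]
d [0.  0.  9.9] a [0. 0. 0.]
```

View pics/w5.png

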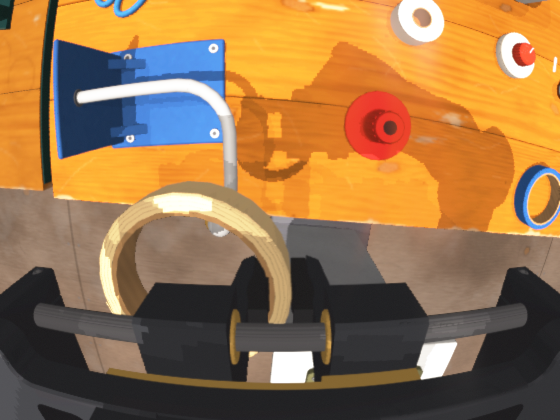

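play_rows([
  {"ax":0,"ay":0,"az":0,"dx":0.05,"dy":0,"dz":3,"jaw":1},
  {"ax":0,"ay":0,"az":0,"dx":0.05,"dy":0,"dz":5,"jaw":1},
  {"ax":0,"ay":0,"az":0,"dx":0.05,"dy":0,"dz":7,"jaw":1},
  {"ax":0,"ay":0,"az":0,"dx":0.05,"dy":0,"dz":9,"jaw":1},
  {"ax":0,"ay":0,"az":0,"dx":0.05,"dy":0,"dz":10.5,"jaw":1},
  {"ax":0,"ay":0,"az":0,"dx":0.05,"dy":0,"dz":11.5,"jaw":1},
  {"ax":0,"ay":0,"az":0,"dx":0.05,"dy":0,"dz":11.6,"jaw":1},
  {"ax":0,"ay":0,"az":0,"dx":0.05,"dy":0,"dz":11.6,"jaw":1},
])

```text
t: 13.95
tcp_pos: [0.406, 0.1733, 0.1417]
tcp_rot: [[0.996, 0.086, 0.001], [0.086, -0.996, -0.001], [0.001, 0.001, -1.0]]
wrist_force: [0.5, 0.3, -0.7]
grip_width: 0.01
```

play_rows([
  {"ax":0,"ay":0,"az":0,"dx":0,"dy":0,"dz":0,"jaw":0.62},
  {"ax":0,"ay":0,"az":0,"dx":0,"dy":0,"dz":0,"jaw":0.62},
  {"ax":0,"ay":0,"az":0,"dx":0,"dy":0,"dz":0,"jaw":0.62},
  {"ax":0,"ay":0,"az":0,"dx":0,"dy":0,"dz":0,"jaw":0.62},
  {"ax":0,"ay":0,"az":0,"dx":0,"dy":0,"dz":0,"jaw":0.62},
  {"ax":0,"ay":0,"az":0,"dx":0,"dy":0,"dz":0,"jaw":0.62},
])

```text
t: 14.55
tcp_pos: [0.4066, 0.1735, 0.1423]
tcp_rot: [[0.996, 0.084, 0.003], [0.084, -0.996, -0.0], [0.003, 0.0, -1.0]]
wrist_force: [-0.4, -1.0, 0.3]
grip_width: 0.0165
```

play_rows([
  {"ax":0,"ay":0,"az":0,"dx":0,"dy":0,"dz":-3,"jaw":0.62},
  {"ax":0,"ay":0,"az":0,"dx":0,"dy":0,"dz":-7,"jaw":0.62},
  {"ax":0,"ay":0,"az":0,"dx":0,"dy":0,"dz":-12,"jaw":0.62},
  {"ax":0,"ay":0,"az":0,"dx":0,"dy":5,"dz":-12,"jaw":0},
  {"ax":0,"ay":0,"az":0,"dx":0,"dy":10,"dz":-12,"jaw":0},
  {"ax":0,"ay":0,"az":0,"dx":0,"dy":15,"dz":-12,"jaw":0},
  {"ax":0,"ay":0,"az":0,"dx":0,"dy":15,"dz":-12,"jaw":0},
])

```text
t: 15.25
tcp_pos: [0.4179, 0.0157, 0.2617]
tcp_rot: [[0.998, 0.07, -0.0], [0.07, -0.998, -0.006], [-0.001, 0.005, -1.0]]
wrist_force: [-0.0, 0.6, -1.0]
grip_width: 0.0438
```

```bash
python3 - <<'E'
from h import *
s=env.state();print(s['t'],s['tcp_pos'],s['grip_width'],np.round(s['qpos'],2),s['wrist_force'])
im=wrist();a=shot('scene')
A=np.asarray(im['pixels'])[0:300,0:400];B=np.asarray(a['pixels'])[200:400,120:380]
B=cv2.resize(B,None,fx=1.5,fy=1.5)
cv2.imwrite('pics/c6.png',cv2.cvtColor(np.hstack([A,B]),cv2.COLOR_RGB2BGR))
print(rings(shot('top'),.0125))
E
```

```text
15.25 [0.41789698 0.01572534 0.26171275] 0.04377420456444166 [ 0.23  0.46 -0.55  2.14  0.41  0.65 -2.11] [-0.00993132  0.59230336 -0.97467033]
[('blue', array([ 0.4231, -0.2248]), array([90., 95.]))]
```

View pics/c6.png

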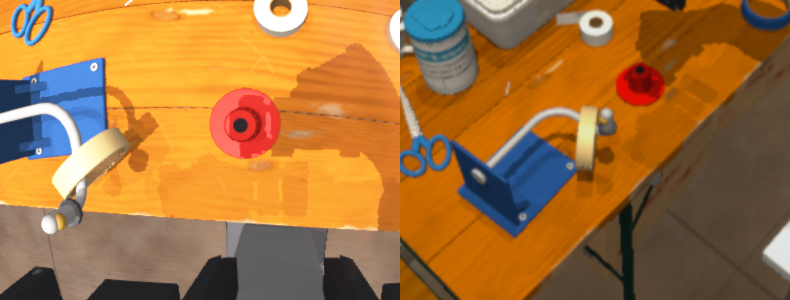

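The picture shows the cream ring hanging on part B, with its top near (90,160), clear of the upturned end at (50,225).

```bash
python3 - <<'E'
from h import *
np.set_printoptions(precision=1,suppress=True)
im=wrist()
for uv in ((55,190),(90,162),(125,132),(50,225)): print(uv,wh(onz(im,*uv,.121 if uv[0]!=50 else .175)))
m,l,B=blobs(im,(15,40,110),(36,190,255),300)
for i,s,c in B:
    if c[0]<200:
        r=cv2.minAreaRect(np.argwhere(l==i)[:,::-1].astype(np.float32));print(s,r)
        for p in cv2.boxPoints(r): print(p,wh(onz(im,*p,.112)))
E
```

```text
(55, 190) [-86.4 -52.3 121. ]
(90, 162) [ -60.6 -102.5  121. ]
(125, 132) [ -35.5 -143.9  121. ]
(50, 225) [-104.6  -84.6  175. ]
[  60  127   82   71 1885] ((100.30734252929688, 161.1422119140625), (43.2108039855957, 88.85984802246094), 61.69924545288086)
[ 50.9 163.2] [-59.7 -44.1 112. ]
[129.2 121.1] [ -26.  -144.4  112. ]
[149.7 159.1] [ -62.4 -162.9  112. ]
[ 71.4 201.2] [-101.1  -65.5  112. ]
[164 307  18  53 492] ((172.1455535888672, 332.9885559082031), (16.733230590820312, 52.1341667175293), 1.8476102352142334)
[162.9 358.8] [-299.3 -139.8  112. ]
[164.6 306.7] [-219.8 -157.4  112. ]
[181.3 307.2] [-219.1 -176.8  112. ]
[179.7 359.3] [-297.4 -161.8  112. ]
```

```bash
python3 - <<'E'
from h import *
g=hw((-43.6,-127.8,0));R=Rt(123.8)
print(g)
chain([((g[0],g[1],.22),R),((g[0],g[1],.085),R)])
E
```

```text
[0.46614694 0.18349986 0.        ]
d [  6.06 -15.35   4.27] a [   0.16   -0.12 -118.9 ]
d [ 0.   0.  13.5] a [0. 0. 0.]
```

play_rows([
  {"ax":0,"ay":0,"az":-80,"dx":6.1,"dy":-15.3,"dz":3,"jaw":-1},
  {"ax":0,"ay":0,"az":-80,"dx":6.1,"dy":-15.3,"dz":3,"jaw":-1},
  {"ax":0,"ay":0,"az":-80,"dx":6.1,"dy":-15.3,"dz":3,"jaw":-1},
  {"ax":0,"ay":0,"az":-80,"dx":6.1,"dy":-15.3,"dz":3,"jaw":-1},
  {"ax":0,"ay":0,"az":-80,"dx":6.1,"dy":-15.3,"dz":3,"jaw":-1},
  {"ax":0,"ay":0,"az":-80,"dx":6.1,"dy":-15.3,"dz":3,"jaw":-1},
  {"ax":0,"ay":0,"az":-80,"dx":6.1,"dy":-15.3,"dz":3,"jaw":-1},
  {"ax":0,"ay":0,"az":-80,"dx":6.1,"dy":-15.3,"dz":3,"jaw":-1},
  {"ax":0,"ay":0,"az":-80,"dx":6.1,"dy":-15.3,"dz":3,"jaw":-1},
  {"ax":0,"ay":0,"az":-80,"dx":6.1,"dy":-15.3,"dz":3,"jaw":-1},
])

```text
t: 16.45
tcp_pos: [0.4659, 0.184, 0.2323]
tcp_rot: [[0.082, 0.997, 0.002], [0.997, -0.082, 0.001], [0.001, 0.002, -1.0]]
wrist_force: [0.1, -0.3, 0.2]
grip_width: 0.088
```

play_rows([
  {"ax":0,"ay":0,"az":-39,"dx":0,"dy":0,"dz":0,"jaw":-1},
  {"ax":0,"ay":0,"az":-39,"dx":0,"dy":0,"dz":0,"jaw":-1},
  {"ax":0,"ay":0,"az":-39,"dx":0,"dy":0,"dz":0,"jaw":-1},
  {"ax":0,"ay":0,"az":-39,"dx":0,"dy":0,"dz":0,"jaw":-1},
  {"ax":0,"ay":0,"az":-39,"dx":0,"dy":0,"dz":0,"jaw":-1},
  {"ax":0,"ay":0,"az":-39,"dx":0,"dy":0,"dz":0,"jaw":-1},
])

```text
t: 17.05
tcp_pos: [0.466, 0.1837, 0.2323]
tcp_rot: [[-0.559, 0.829, 0.002], [0.829, 0.559, 0.001], [-0.0, 0.002, -1.0]]
wrist_force: [0.7, 0.4, 0.1]
grip_width: 0.0886
```

```bash
python3 - <<'E'
from h import *
np.set_printoptions(precision=2,suppress=True)
s=env.state();print(s['t'],s['tcp_pos'],np.round(s['qpos'],2))
im=wrist('w7.png')
m,l,B=blobs(im,(15,40,110),(36,190,255),300)
for i,t,c in B: print(t,c,cv2.minAreaRect(np.argwhere(l==i)[:,::-1].astype(np.float32)),wh(onz(im,*c,.115)))
g=hw((-43.6,-127.8,0));R=Rt(123.8)
chain([((g[0],g[1],.085),R)])
print('tcp target px',proj(im,(g[0],g[1],.115)))
E
```

```text
17.05 [0.47 0.18 0.23] [ 0.15  0.77 -1.07  1.94  0.84  0.96 -0.74]
[  0  78  18  67 672] [  5.83 106.24] ((8.5, 111.0), (66.0, 17.0), 90.0) [-329.04 -161.66  115.  ]
[ 377   89   72  111 1681] [423.59 144.45] ((421.9794921875, 151.7335662841797), (36.89317321777344, 126.42853546142578), 33.967529296875) [ 29.49 -19.74 115.  ]
[ 256   95   41  111 3105] [276.4  150.62] ((276.31036376953125, 150.22415161132812), (110.11832427978516, 35.792606353759766), 85.2363510131836) [-69.86 -84.82 115.  ]
[450 302  20  48 334] [462.48 322.41] ((461.2027282714844, 324.7162170410156), (47.51130676269531, 16.27549934387207), 80.53767395019531) [ 186.94 -139.04  115.  ]
[ 231  347  295   43 3217] [381.91 370.77] ((377.8119201660156, 365.6188049316406), (35.62232971191406, 296.42156982421875), 84.2894058227539) [ 141.81 -230.38  115.  ]
d [ 0.01 -0.02 14.73] a [0.12 0.03 0.08]
tcp target px (np.float64(279.0226135257593), np.float64(213.8302512353963))
```

View pics/w7.png

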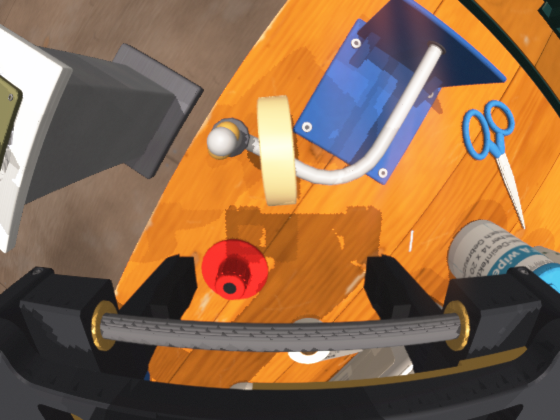

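```bash
python3 - <<'E'
from h import *
np.set_printoptions(precision=1,suppress=True)
im=wrist()
for z in (.06,.073,.09): print(wh(onz(im,285,204,z)),wh(onz(im,267,96,z)))
print(wh(onz(im,276,150,.121)))
E
```

```text
[ -34.6 -132.3   60. ] [-98.9 -50.8  60. ]
[ -36.7 -129.1   73. ] [-98.2 -51.1  73. ]
[ -39.4 -124.9   90. ] [-97.2 -51.5  90. ]
[-70.4 -84.1 121. ]
```

The picture shows the ring at (276,150), almost square to the jaws. It needs about 9° more yaw, and the measured heading is 38°.

```bash
cat >> h.py <<'E'
def rp(x,y,th,z,o=42):
    """tool pose gripping the ring's right side; ring centre (x,y) holder mm, heading th"""
    t=np.radians(th);p=hw((x+o*np.sin(t),y-o*np.cos(t),0));p[2]=z;return p,Rt(th+4.8+90)
E
python3 - <<'E'
from h import *
chain([rp(-67.5,-90,38,.085)])
E
```

```text
d [ 0.37  0.38 14.74] a [ 0.11  0.06 -8.97]
```

play_rows([
  {"ax":0,"ay":0,"az":-9,"dx":0.35,"dy":0.4,"dz":3,"jaw":-0.5},
  {"ax":0,"ay":0,"az":-9,"dx":0.35,"dy":0.4,"dz":6,"jaw":-0.5},
  {"ax":0,"ay":0,"az":-9,"dx":0.35,"dy":0.4,"dz":9,"jaw":-0.5},
  {"ax":0,"ay":0,"az":-9,"dx":0.35,"dy":0.4,"dz":12,"jaw":-0.5},
  {"ax":0,"ay":0,"az":-9,"dx":0.35,"dy":0.4,"dz":14,"jaw":-0.5},
  {"ax":0,"ay":0,"az":-9,"dx":0.35,"dy":0.4,"dz":14.7,"jaw":-0.5},
  {"ax":0,"ay":0,"az":-9,"dx":0.35,"dy":0.4,"dz":14.7,"jaw":-0.5},
])

```text
t: 17.85
tcp_pos: [0.4681, 0.1871, 0.085]
tcp_rot: [[-0.679, 0.734, 0.001], [0.734, 0.679, -0.001], [-0.002, 0.0, -1.0]]
wrist_force: [1.0, 1.1, 0.6]
grip_width: 0.066
```

play_rows([
  {"ax":0,"ay":0,"az":0,"dx":0,"dy":0,"dz":0,"jaw":1},
  {"ax":0,"ay":0,"az":0,"dx":0,"dy":0,"dz":0,"jaw":1},
  {"ax":0,"ay":0,"az":0,"dx":0,"dy":0,"dz":0,"jaw":1},
  {"ax":0,"ay":0,"az":0,"dx":0,"dy":0,"dz":0,"jaw":1},
  {"ax":0,"ay":0,"az":0,"dx":0,"dy":0,"dz":0,"jaw":1},
  {"ax":0,"ay":0,"az":0,"dx":0,"dy":0,"dz":0,"jaw":1},
  {"ax":0,"ay":0,"az":0,"dx":0,"dy":0,"dz":0,"jaw":1},
])

```text
t: 18.55
tcp_pos: [0.4685, 0.1867, 0.0855]
tcp_rot: [[-0.679, 0.734, 0.002], [0.734, 0.679, -0.0], [-0.002, 0.002, -1.0]]
wrist_force: [-0.8, 0.1, 1.5]
grip_width: 0.0245
```

```bash
python3 - <<'E'
from h import *
s=env.state();print(s['t'],s['tcp_pos'],s['grip_width'],np.round(s['qpos'],2),s['wrist_force'])
p0=np.array(s['tcp_pos']);R0=np.array(s['tcp_rot'])
print(wh(p0))
for q in ((-67.5,-90,38,.1),(-35,-88,38,.1),(-13,-77,50,.1),(-2,-58,72,.1),(0,-40,90,.1),(0,0,90,.1)): delta(*rp(*q),p0,R0)
E
```

```text
18.55 [0.46853559 0.1867067  0.08546211] 0.024502274934403042 [ 0.04  0.99 -0.9   2.03  1.2   0.78 -0.88] [-0.80723767  0.0931405   1.47541382]
[ -40.95139026 -124.80428338   85.46210917]
d [ 0.17  0.05 -1.45] a [ 0.09  0.11 -0.  ]
d [-1.67  2.74 -1.45] a [ 0.09  0.11 -0.  ]
d [-2.06  6.02 -1.44] a [  0.08   0.12 -12.  ]
d [-0.62  9.53 -1.44] a [  0.06   0.14 -34.  ]
d [ 1.57 11.76 -1.44] a [ 3.0e-02  1.5e-01 -5.2e+01]
d [ 4.73 14.22 -1.44] a [ 3.0e-02  1.5e-01 -5.2e+01]
```

play_rows([
  {"ax":0,"ay":0,"az":0,"dx":0,"dy":0,"dz":-1.4,"jaw":1},
  {"ax":0,"ay":0,"az":0,"dx":-0.8,"dy":1.4,"dz":-1.4,"jaw":1},
  {"ax":0,"ay":0,"az":0,"dx":-1.7,"dy":2.7,"dz":-1.4,"jaw":1},
  {"ax":0,"ay":0,"az":-6,"dx":-1.9,"dy":4.4,"dz":-1.4,"jaw":1},
  {"ax":0,"ay":0,"az":-12,"dx":-2.1,"dy":6,"dz":-1.4,"jaw":1},
  {"ax":0,"ay":0,"az":-19,"dx":-1.8,"dy":7.3,"dz":-1.4,"jaw":1},
  {"ax":0,"ay":0,"az":-27,"dx":-1.3,"dy":8.5,"dz":-1.4,"jaw":1},
  {"ax":0,"ay":0,"az":-34,"dx":-0.6,"dy":9.5,"dz":-1.4,"jaw":1},
  {"ax":0,"ay":0,"az":-42,"dx":0.4,"dy":10.6,"dz":-1.4,"jaw":1},
  {"ax":0,"ay":0,"az":-50,"dx":1.4,"dy":11.6,"dz":-1.4,"jaw":1},
])

```text
t: 19.55
tcp_pos: [0.5442, 0.276, 0.0991]
tcp_rot: [[-0.999, -0.054, 0.002], [-0.054, 0.999, -0.001], [-0.002, -0.001, -1.0]]
wrist_force: [-0.0, -0.2, -1.3]
grip_width: 0.0247
```

```bash
python3 - <<'E'
from h import *
s=env.state();print(s['t'],s['tcp_pos'],s['grip_width'],np.round(s['qpos'],2),s['wrist_force'],wh(s['tcp_pos']))
p0=np.array(s['tcp_pos']);R0=np.array(s['tcp_rot'])
for q in ((0,-40,90,.1),(0,5,90,.1)): delta(*rp(*q),p0,R0)
E
```

```text
19.55 [0.54416944 0.27601782 0.0990932 ] 0.024664008464757883 [-0.01  1.12 -1.08  1.7   1.13  1.07  0.14] [-0.03543793 -0.15284749 -1.27846794] [ 41.89056981 -42.13526438  99.09320132]
d [-0.    0.21 -0.09] a [-0.05  0.11 -1.7 ]
d [ 0.13  4.71 -0.1 ] a [-0.05  0.11 -1.7 ]
```

play_rows([
  {"ax":0,"ay":0,"az":-1.7,"dx":0.05,"dy":1.5,"dz":-0.3,"jaw":1},
  {"ax":0,"ay":0,"az":-1.7,"dx":0.1,"dy":3,"dz":-0.3,"jaw":1},
  {"ax":0,"ay":0,"az":-1.7,"dx":0.1,"dy":4.5,"dz":-0.3,"jaw":1},
  {"ax":0,"ay":0,"az":-1.7,"dx":0.1,"dy":5.6,"dz":-0.3,"jaw":1},
  {"ax":0,"ay":0,"az":-1.7,"dx":0.1,"dy":5.6,"dz":-0.3,"jaw":1},
  {"ax":0,"ay":0,"az":-1.7,"dx":0.1,"dy":5.6,"dz":-0.3,"jaw":0.2},
  {"ax":0,"ay":0,"az":-1.7,"dx":0.1,"dy":5.6,"dz":-0.3,"jaw":0.2},
  {"ax":0,"ay":0,"az":-1.7,"dx":0.1,"dy":5.6,"dz":-0.3,"jaw":0.2},
  {"ax":0,"ay":0,"az":-1.7,"dx":0.1,"dy":5.6,"dz":-0.3,"jaw":0.2},
  {"ax":0,"ay":0,"az":-1.7,"dx":0.1,"dy":5.6,"dz":-0.3,"jaw":0.2},
])

```text
t: 20.55
tcp_pos: [0.5405, 0.3313, 0.1026]
tcp_rot: [[-0.997, -0.078, 0.002], [-0.078, 0.997, -0.0], [-0.002, -0.001, -1.0]]
wrist_force: [-0.8, -0.3, 0.1]
grip_width: 0.0349
```

play_rows([
  {"ax":0,"ay":0,"az":0,"dx":0,"dy":0,"dz":-2,"jaw":0.2},
  {"ax":0,"ay":0,"az":0,"dx":0,"dy":0,"dz":-5,"jaw":0.2},
  {"ax":0,"ay":0,"az":0,"dx":0,"dy":0,"dz":-9,"jaw":0.2},
  {"ax":0,"ay":0,"az":0,"dx":0,"dy":0,"dz":-13,"jaw":0.2},
  {"ax":0,"ay":0,"az":0,"dx":0,"dy":0,"dz":-14,"jaw":0.2},
])

```text
t: 21.05
tcp_pos: [0.5404, 0.3344, 0.2491]
tcp_rot: [[-0.997, -0.079, 0.008], [-0.079, 0.997, 0.007], [-0.008, 0.006, -1.0]]
wrist_force: [-0.4, 0.1, 0.5]
grip_width: 0.0349
```

```bash
python3 - <<'E'
from h import *
s=env.state();print(s['t'],s['tcp_pos'],s['grip_width'],np.round(s['qpos'],2),s['wrist_force'],wh(s['tcp_pos']))
a=shot('scene','s8.png');t=shot('top')
B=np.asarray(a['pixels'])[200:400,120:400];T=np.asarray(t['pixels'])[150:290,120:420]
B=cv2.resize(B,(400,286));T=cv2.resize(T,(400,187));T=np.vstack([T,np.zeros((99,400,3),np.uint8)])
cv2.imwrite('pics/c8.png',cv2.cvtColor(np.hstack([T,B]),cv2.COLOR_RGB2BGR))
print(rings(t,.0125))
E
```

```text
21.05 [0.54041918 0.33436566 0.2491458 ] 0.03489356005362917 [-0.07  0.96 -1.2   1.53  0.92  1.29  0.26] [-0.40980082  0.07745244  0.45152066] [ 43.03588349  16.32175037 249.14580371]
[('blue', array([ 0.4214, -0.222 ]), array([96., 98.]))]
```

View pics/c8.png

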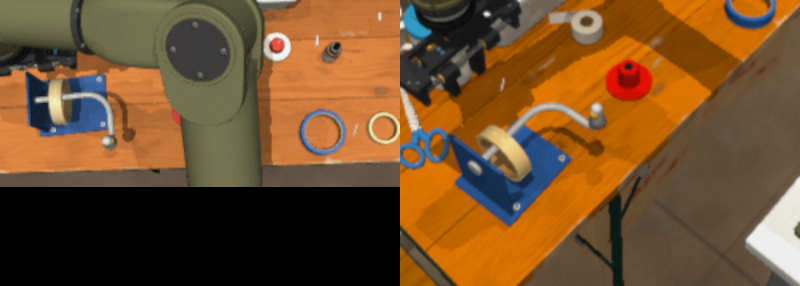

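The picture shows the cream ring hanging on part A with the rod through it. The blue ring on the table hasn't moved, so it's next.

```bash
python3 - <<'E'
from h import *
R1=Rt(110)
chain([((.5,.03,.25),R1),((.4598,-.2424,.22),Rt(62.2))])
E
```

```text
d [  6.4  -29.87  -0.53] a [ 0.34  0.22 74.5 ]
d [-24.22 -13.09   3.  ] a [ 0.   0.  47.8]
```

play_rows([
  {"ax":0,"ay":0,"az":74.5,"dx":6.4,"dy":-29.9,"dz":-0.5,"jaw":0},
  {"ax":0.3,"ay":0.2,"az":74.5,"dx":6.4,"dy":-29.9,"dz":-0.5,"jaw":0},
  {"ax":0.3,"ay":0.2,"az":74.5,"dx":6.4,"dy":-29.9,"dz":-0.5,"jaw":0},
  {"ax":0.3,"ay":0.2,"az":74.5,"dx":6.4,"dy":-29.9,"dz":-0.5,"jaw":0},
  {"ax":0.3,"ay":0.2,"az":74.5,"dx":6.4,"dy":-29.9,"dz":-0.5,"jaw":0},
  {"ax":0.3,"ay":0.2,"az":74.5,"dx":6.4,"dy":-29.9,"dz":-0.5,"jaw":0},
  {"ax":0.3,"ay":0.2,"az":74.5,"dx":6.4,"dy":-29.9,"dz":-0.5,"jaw":0},
  {"ax":0.3,"ay":0.2,"az":74.5,"dx":6.4,"dy":-29.9,"dz":-0.5,"jaw":0},
  {"ax":0.3,"ay":0.2,"az":74.5,"dx":6.4,"dy":-29.9,"dz":-0.5,"jaw":0},
  {"ax":0.3,"ay":0.2,"az":74.5,"dx":6.4,"dy":-29.9,"dz":-0.5,"jaw":0},
])

```text
t: 22.15
tcp_pos: [0.4989, 0.0279, 0.2467]
tcp_rot: [[-0.341, 0.94, -0.005], [0.94, 0.341, -0.004], [-0.002, -0.006, -1.0]]
wrist_force: [0.1, 0.7, -0.3]
grip_width: 0.0439
```

play_rows([
  {"ax":0,"ay":0,"az":48,"dx":-24.2,"dy":-13.1,"dz":3,"jaw":0},
  {"ax":0,"ay":0,"az":48,"dx":-24.2,"dy":-13.1,"dz":3,"jaw":0},
  {"ax":0,"ay":0,"az":48,"dx":-24.2,"dy":-13.1,"dz":3,"jaw":0},
  {"ax":0,"ay":0,"az":48,"dx":-24.2,"dy":-13.1,"dz":3,"jaw":0},
  {"ax":0,"ay":0,"az":48,"dx":-24.2,"dy":-13.1,"dz":3,"jaw":0},
  {"ax":0,"ay":0,"az":48,"dx":-24.2,"dy":-13.1,"dz":3,"jaw":0},
  {"ax":0,"ay":0,"az":48,"dx":-24.2,"dy":-13.1,"dz":3,"jaw":0},
  {"ax":0,"ay":0,"az":48,"dx":-24.2,"dy":-13.1,"dz":3,"jaw":0},
])

```text
t: 22.95
tcp_pos: [0.4588, -0.2432, 0.2177]
tcp_rot: [[0.468, 0.884, -0.004], [0.884, -0.468, -0.001], [-0.003, -0.003, -1.0]]
wrist_force: [0.3, 0.3, -0.0]
grip_width: 0.0443
```

```bash
python3 - <<'E'
from h import *
s=env.state();print(s['t'],s['tcp_pos'],s['grip_width'],np.round(s['qpos'],2))
im=wrist();r=rings(im,.0125);print(r)
im=shot('top');print(rings(im,.0125))
c=[x[1] for x in r if x[0]=='blue'][0];u=c/np.linalg.norm(c);g=c+.043*u;a=np.degrees(np.arctan2(u[1],u[0]));print(c,g,a)
chain([((g[0],g[1],.05),Rt(a+90)),((g[0],g[1],.0225),Rt(a+90))])
E
```

```text
22.95 [ 0.45877438 -0.24320891  0.21768144] 0.044290613665918924 [ 0.86  0.71 -0.78  1.91  0.68  0.82 -0.78]
[('blue', array([ 0.422 , -0.2215]), array([96., 97.]))]
[('blue', array([ 0.421 , -0.2213]), array([94., 97.]))]
[ 0.422  -0.2215] [ 0.46007397 -0.24148432] -27.694150765526768
d [ 0.07  0.07 16.83] a [-0.12  0.13 -0.03]
d [0.   0.   2.75] a [0. 0. 0.]
```

play_rows([
  {"ax":0,"ay":0,"az":0,"dx":0.1,"dy":0.1,"dz":4,"jaw":0},
  {"ax":0,"ay":0,"az":0,"dx":0.1,"dy":0.1,"dz":8,"jaw":0},
  {"ax":0,"ay":0,"az":0,"dx":0.1,"dy":0.1,"dz":12,"jaw":0},
  {"ax":0,"ay":0,"az":0,"dx":0.1,"dy":0.1,"dz":15,"jaw":0},
  {"ax":0,"ay":0,"az":0,"dx":0.1,"dy":0.1,"dz":17,"jaw":0},
  {"ax":0,"ay":0,"az":0,"dx":0.1,"dy":0.1,"dz":18.5,"jaw":0},
  {"ax":0,"ay":0,"az":0,"dx":0.1,"dy":0.1,"dz":19.5,"jaw":0},
  {"ax":0,"ay":0,"az":0,"dx":0.1,"dy":0.1,"dz":19.5,"jaw":0},
])

```text
t: 23.85
tcp_pos: [0.4601, -0.2421, 0.0225]
tcp_rot: [[0.467, 0.884, -0.004], [0.884, -0.467, -0.001], [-0.003, -0.003, -1.0]]
wrist_force: [0.1, -0.5, 0.8]
grip_width: 0.0442
```

play_rows([
  {"ax":0,"ay":0,"az":0,"dx":0,"dy":0,"dz":0,"jaw":1},
  {"ax":0,"ay":0,"az":0,"dx":0,"dy":0,"dz":0,"jaw":1},
  {"ax":0,"ay":0,"az":0,"dx":0,"dy":0,"dz":0,"jaw":1},
  {"ax":0,"ay":0,"az":0,"dx":0,"dy":0,"dz":0,"jaw":1},
  {"ax":0,"ay":0,"az":0,"dx":0,"dy":0,"dz":0,"jaw":1},
  {"ax":0,"ay":0,"az":0,"dx":0,"dy":0,"dz":0,"jaw":1},
])

```text
t: 24.45
tcp_pos: [0.4601, -0.2438, 0.0238]
tcp_rot: [[0.47, 0.883, -0.002], [0.883, -0.47, -0.003], [-0.004, -0.001, -1.0]]
wrist_force: [-0.1, 0.4, 4.6]
grip_width: 0.0103
```

play_rows([
  {"ax":0,"ay":0,"az":0,"dx":0,"dy":0,"dz":-2,"jaw":1},
  {"ax":0,"ay":0,"az":0,"dx":0,"dy":0,"dz":-5,"jaw":1},
  {"ax":0,"ay":0,"az":0,"dx":0,"dy":0,"dz":-9,"jaw":1},
  {"ax":0,"ay":0,"az":0,"dx":0,"dy":0,"dz":-13,"jaw":1},
  {"ax":0,"ay":0,"az":0,"dx":0,"dy":0,"dz":-17,"jaw":1},
  {"ax":0,"ay":0,"az":0,"dx":0,"dy":0,"dz":-21,"jaw":1},
  {"ax":0,"ay":0,"az":0,"dx":0,"dy":0,"dz":-23,"jaw":1},
  {"ax":0,"ay":0,"az":0,"dx":0,"dy":0,"dz":-23,"jaw":1},
])

```text
t: 25.25
tcp_pos: [0.4622, -0.2435, 0.2559]
tcp_rot: [[0.47, 0.883, 0.002], [0.883, -0.47, -0.005], [-0.003, 0.004, -1.0]]
wrist_force: [0.5, 0.0, -1.3]
grip_width: 0.0101
```

```bash
python3 - <<'E'
from h import *
s=env.state();print(s['t'],s['tcp_pos'],s['grip_width'],np.round(s['qpos'],2))
t=hw((-105,-90-43,0))
chain([((.45,-.03,.255),Rt(40)),((t[0],t[1],.255),Rt(4.8)),((t[0],t[1],.141),Rt(4.8))])
im=shot('scene');print([ (x) for x in rings(im,.02)])
E
```

```text
25.25 [ 0.46216336 -0.24347707  0.25589274] 0.010081618605155064 [ 0.88  0.66 -0.82  1.86  0.62  0.89 -0.72]
d [ 18.27 -11.11  -0.02] a [ 0.28  0.13 21.96]
d [  9.64 -18.43   0.  ] a [ 0.   0.  35.2]
d [ 0.   0.  11.4] a [0. 0. 0.]
[]
```

play_rows([
  {"ax":0,"ay":0,"az":8,"dx":3.5,"dy":-2,"dz":0,"jaw":1},
  {"ax":0.3,"ay":0,"az":22,"dx":18.3,"dy":-11.1,"dz":0,"jaw":1},
  {"ax":0.3,"ay":0,"az":22,"dx":18.3,"dy":-11.1,"dz":0,"jaw":1},
  {"ax":0.3,"ay":0,"az":22,"dx":18.3,"dy":-11.1,"dz":0,"jaw":1},
  {"ax":0.3,"ay":0,"az":22,"dx":18.3,"dy":-11.1,"dz":0,"jaw":1},
  {"ax":0.3,"ay":0,"az":22,"dx":18.3,"dy":-11.1,"dz":0,"jaw":1},
  {"ax":0.3,"ay":0,"az":22,"dx":18.3,"dy":-11.1,"dz":0,"jaw":1},
])

```text
t: 26.0
tcp_pos: [0.4477, -0.0298, 0.2515]
tcp_rot: [[0.765, 0.644, -0.01], [0.644, -0.765, -0.0], [-0.008, -0.006, -1.0]]
wrist_force: [0.3, -1.3, -1.0]
grip_width: 0.0103
```

play_rows([
  {"ax":0,"ay":0,"az":35,"dx":9.6,"dy":-18.4,"dz":0,"jaw":1},
  {"ax":0,"ay":0,"az":35,"dx":9.6,"dy":-18.4,"dz":0,"jaw":1},
  {"ax":0,"ay":0,"az":35,"dx":9.6,"dy":-18.4,"dz":0,"jaw":1},
  {"ax":0,"ay":0,"az":35,"dx":9.6,"dy":-18.4,"dz":0,"jaw":1},
  {"ax":0,"ay":0,"az":35,"dx":9.6,"dy":-18.4,"dz":0,"jaw":1},
  {"ax":0,"ay":0,"az":35,"dx":9.6,"dy":-18.4,"dz":0,"jaw":1},
  {"ax":0,"ay":0,"az":35,"dx":9.6,"dy":-18.4,"dz":0,"jaw":1},
])

```text
t: 26.7
tcp_pos: [0.4042, 0.1707, 0.2524]
tcp_rot: [[0.996, 0.085, -0.008], [0.085, -0.996, -0.002], [-0.009, 0.001, -1.0]]
wrist_force: [-0.9, -0.9, -2.0]
grip_width: 0.0102
```

```bash
python3 - <<'E'
from h import *
s=env.state();print(s['t'],s['tcp_pos'],s['grip_width'],np.round(s['qpos'],2),np.round(s['tcp_rot'],3).tolist())
im=wrist('w10.png')
t=hw((-105,-90-43,0))
print('pin',proj(im,hw((-105,-90,175))))
chain([((t[0],t[1],.141),Rt(4.8))])
hsv=cv2.cvtColor(np.asarray(im['pixels']),cv2.COLOR_RGB2HSV)
m,l,B=blobs(im,(105,120,40),(125,255,255),200)
for i,st,c in B: print(st,c)
print('pred ring extents', [np.round(proj(im,np.array(s['tcp_pos'])-[0,0,.011]+np.array(s['tcp_rot'])@np.array(v)),0).tolist() for v in ((.048,-.043,0),(-.048,-.043,0),(0,-.091,0))])
E
```

```text
26.7 [0.40423096 0.17068467 0.2524486 ] 0.010245155578458348 [-0.17  0.5  -0.49  2.09  0.38  0.65 -2.41] [[0.996, 0.085, -0.008], [0.085, -0.996, -0.002], [-0.009, 0.001, -1.0]]
pin (np.float64(214.73184072624184), np.float64(228.3770062537247))
d [ 0.23 -0.29 11.15] a [ 0.07  0.49 -0.01]
[ 145   37   78   60 2715] [189.28913444  59.80036832]
[  48   38  172  119 7859] [114.1783942  105.93128897]
[  99  181  194  143 6519] [210.62847062 235.78662372]
pred ring extents [[186.0, 185.0], [206.0, 350.0], [112.0, 274.0]]
```

play_rows([
  {"ax":0,"ay":0.5,"az":0,"dx":0.2,"dy":-0.3,"dz":0.5,"jaw":1},
  {"ax":0,"ay":0.5,"az":0,"dx":0.2,"dy":-0.3,"dz":2.5,"jaw":1},
  {"ax":0,"ay":0.5,"az":0,"dx":0.2,"dy":-0.3,"dz":4.5,"jaw":1},
  {"ax":0,"ay":0.5,"az":0,"dx":0.2,"dy":-0.3,"dz":6.5,"jaw":1},
  {"ax":0,"ay":0.5,"az":0,"dx":0.2,"dy":-0.3,"dz":8.5,"jaw":1},
  {"ax":0,"ay":0.5,"az":0,"dx":0.2,"dy":-0.3,"dz":10,"jaw":1},
  {"ax":0,"ay":0.5,"az":0,"dx":0.2,"dy":-0.3,"dz":11.1,"jaw":1},
  {"ax":0,"ay":0.5,"az":0,"dx":0.2,"dy":-0.3,"dz":11.2,"jaw":1},
  {"ax":0,"ay":0.5,"az":0,"dx":0.2,"dy":-0.3,"dz":11.2,"jaw":1},
])

```text
t: 27.65
tcp_pos: [0.405, 0.1756, 0.141]
tcp_rot: [[0.996, 0.086, 0.001], [0.086, -0.996, 0.001], [0.001, -0.001, -1.0]]
wrist_force: [0.2, 0.4, -0.9]
grip_width: 0.0104
```

play_rows([
  {"ax":0,"ay":0,"az":0,"dx":0,"dy":0,"dz":0,"jaw":0.62},
  {"ax":0,"ay":0,"az":0,"dx":0,"dy":0,"dz":0,"jaw":0.62},
  {"ax":0,"ay":0,"az":0,"dx":0,"dy":0,"dz":0,"jaw":0.62},
  {"ax":0,"ay":0,"az":0,"dx":0,"dy":0,"dz":0,"jaw":0.62},
  {"ax":0,"ay":0,"az":0,"dx":0,"dy":0,"dz":0,"jaw":0.62},
  {"ax":0,"ay":0,"az":0,"dx":0,"dy":0,"dz":0,"jaw":0.62},
])

```text
t: 28.25
tcp_pos: [0.4049, 0.1765, 0.1413]
tcp_rot: [[0.996, 0.087, 0.002], [0.087, -0.996, 0.002], [0.002, -0.001, -1.0]]
wrist_force: [1.1, -0.4, 0.0]
grip_width: 0.0164
```

play_rows([
  {"ax":0,"ay":0,"az":0,"dx":0,"dy":0,"dz":-3,"jaw":0.62},
  {"ax":0,"ay":0,"az":0,"dx":0,"dy":0,"dz":-7,"jaw":0.62},
  {"ax":0,"ay":0,"az":0,"dx":0,"dy":0,"dz":-11,"jaw":0.62},
  {"ax":0,"ay":0,"az":-40,"dx":6,"dy":-0.5,"dz":-11,"jaw":0},
  {"ax":0,"ay":0,"az":-60,"dx":6,"dy":-0.5,"dz":-11,"jaw":-0.5},
  {"ax":0,"ay":0,"az":-60,"dx":6,"dy":-0.5,"dz":-11,"jaw":-0.5},
  {"ax":0,"ay":0,"az":-60,"dx":6,"dy":-0.5,"dz":-11,"jaw":-0.5},
  {"ax":0,"ay":0,"az":-60,"dx":6,"dy":-0.5,"dz":-11,"jaw":-0.5},
  {"ax":0,"ay":0,"az":-60,"dx":6,"dy":-0.5,"dz":-11,"jaw":-0.5},
  {"ax":0,"ay":0,"az":-60,"dx":6,"dy":-0.5,"dz":-11,"jaw":-0.5},
])

```text
t: 29.25
tcp_pos: [0.4638, 0.1862, 0.2512]
tcp_rot: [[0.417, 0.909, 0.001], [0.909, -0.417, 0.001], [0.001, 0.001, -1.0]]
wrist_force: [0.7, 0.2, -0.2]
grip_width: 0.0658
```

play_rows([
  {"ax":0,"ay":0,"az":-68,"dx":0,"dy":0,"dz":2,"jaw":-0.5},
  {"ax":0,"ay":0,"az":-68,"dx":0,"dy":0,"dz":2,"jaw":-0.5},
  {"ax":0,"ay":0,"az":-68,"dx":0,"dy":0,"dz":2,"jaw":-0.5},
  {"ax":0,"ay":0,"az":-68,"dx":0,"dy":0,"dz":2,"jaw":-0.5},
  {"ax":0,"ay":0,"az":-68,"dx":0,"dy":0,"dz":2,"jaw":-0.5},
  {"ax":0,"ay":0,"az":-68,"dx":0,"dy":0,"dz":2,"jaw":-0.5},
  {"ax":0,"ay":0,"az":-68,"dx":0,"dy":0,"dz":2,"jaw":-0.5},
  {"ax":0,"ay":0,"az":-68,"dx":0,"dy":0,"dz":2,"jaw":-0.5},
  {"ax":0,"ay":0,"az":-68,"dx":0,"dy":0,"dz":2,"jaw":-0.5},
])

```text
t: 30.15
tcp_pos: [0.4638, 0.1862, 0.2309]
tcp_rot: [[-0.682, 0.731, 0.001], [0.731, 0.682, 0.001], [0.001, 0.001, -1.0]]
wrist_force: [-0.2, 0.1, 0.6]
grip_width: 0.0661
```

```bash
python3 - <<'E'
from h import *
np.set_printoptions(precision=1,suppress=True)
s=env.state();print(s['t'],np.round(s['tcp_pos'],3),np.round(s['qpos'],2),np.round(s['tcp_rot'],2).tolist())
im=wrist('w11.png')
m,l,B=blobs(im,(105,120,40),(125,255,255),200)
for i,t,c in B: print(t,c,cv2.minAreaRect(np.argwhere(l==i)[:,::-1].astype(np.float32)))
E
```

```text
30.15 [0.5 0.2 0.2] [ 0.1  0.8 -1.1  1.9  0.8  1.  -0.6] [[-0.68, 0.73, 0.0], [0.73, 0.68, 0.0], [0.0, 0.0, -1.0]]
[ 434   22   86  102 2665] [476.4  88.3] ((462.6341857910156, 82.79267883300781), (130.71743774414062, 44.35334777832031), 51.34019470214844)
[ 281   97  109  123 6769] [325.4 150.9] ((335.30548095703125, 158.4183349609375), (106.89032745361328, 122.88298797607422), 1.7357045412063599)
```

View pics/w11.png

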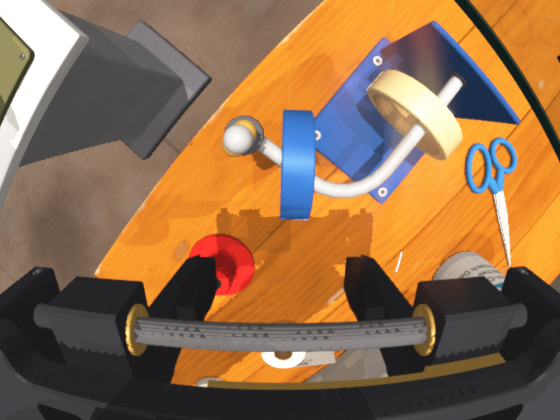

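The picture shows the blue ring hanging on part B from (298,110) to (296,218), and the cream ring on part A.

```bash
python3 - <<'E'
from h import *
np.set_printoptions(precision=1,suppress=True)
im=wrist()
a=wh(onz(im,296,218,.073));b=wh(onz(im,298,109,.073));print(a,b,np.linalg.norm(a-b),(a+b)/2)
d=(a-b)/np.linalg.norm(a-b);th=np.degrees(np.arctan2(d[0],-d[1]));print(th)
c=(a+b)/2
chain([rp(c[0],c[1],th,.085)])
p0,R0=rp(c[0],c[1],th,.085)
for q in ((-35,-88,38,.1),(-13,-77,50,.1),(-2,-58,72,.1),(0,-45,90,.1),(0,-35,90,.1)): delta(*rp(*q),p0,R0)
# cream ring y on A
for uv in ((415,115),): print(wh(onz(im,*uv,.121)))
E
```

```text
[ -22.4 -129.    73. ] [-83.2 -50.   73. ] 99.71761727753533 [-52.8 -89.5  73. ]
37.60260137536894
d [-1.   1.6 14.6] a [ 0.1 -0.   0.4]
d [-1.   1.5 -1.5] a [ 0.   0.  -0.4]
d [-1.3  4.8 -1.5] a [  0.    0.  -12.4]
d [ 0.1  8.3 -1.5] a [  0.    0.  -34.4]
d [ 1.9 10.2 -1.5] a [  0.    0.  -52.4]
d [ 2.7 10.8 -1.5] a [  0.    0.  -52.4]
[-13.7   3.6 121. ]
```

play_rows([
  {"ax":0,"ay":0,"az":0.4,"dx":-1,"dy":1.6,"dz":3,"jaw":-0.5},
  {"ax":0,"ay":0,"az":0.4,"dx":-1,"dy":1.6,"dz":6,"jaw":-0.5},
  {"ax":0,"ay":0,"az":0.4,"dx":-1,"dy":1.6,"dz":9,"jaw":-0.5},
  {"ax":0,"ay":0,"az":0.4,"dx":-1,"dy":1.6,"dz":12,"jaw":-0.5},
  {"ax":0,"ay":0,"az":0.4,"dx":-1,"dy":1.6,"dz":14,"jaw":-0.5},
  {"ax":0,"ay":0,"az":0.4,"dx":-1,"dy":1.6,"dz":14.6,"jaw":-0.5},
  {"ax":0,"ay":0,"az":0.4,"dx":-1,"dy":1.6,"dz":14.6,"jaw":-0.5},
])

```text
t: 30.95
tcp_pos: [0.4826, 0.1903, 0.0851]
tcp_rot: [[-0.676, 0.737, 0.001], [0.737, 0.676, 0.001], [-0.0, 0.001, -1.0]]
wrist_force: [1.0, -0.0, 0.3]
grip_width: 0.0663
```

play_rows([
  {"ax":0,"ay":0,"az":0,"dx":0,"dy":0,"dz":0,"jaw":1},
  {"ax":0,"ay":0,"az":0,"dx":0,"dy":0,"dz":0,"jaw":1},
  {"ax":0,"ay":0,"az":0,"dx":0,"dy":0,"dz":0,"jaw":1},
  {"ax":0,"ay":0,"az":0,"dx":0,"dy":0,"dz":0,"jaw":1},
  {"ax":0,"ay":0,"az":0,"dx":0,"dy":0,"dz":0,"jaw":1},
  {"ax":0,"ay":0,"az":0,"dx":0,"dy":0,"dz":0,"jaw":1},
  {"ax":0,"ay":0,"az":0,"dx":0,"dy":0,"dz":0,"jaw":1},
])

```text
t: 31.65
tcp_pos: [0.4829, 0.1903, 0.0855]
tcp_rot: [[-0.677, 0.736, 0.002], [0.736, 0.677, 0.001], [-0.0, 0.002, -1.0]]
wrist_force: [-0.2, -0.0, 1.3]
grip_width: 0.0247
```

play_rows([
  {"ax":0,"ay":0,"az":0,"dx":0,"dy":0,"dz":-1.4,"jaw":1},
  {"ax":0,"ay":0,"az":0,"dx":-0.9,"dy":1.4,"dz":-1.4,"jaw":1},
  {"ax":0,"ay":0,"az":-6,"dx":-1.2,"dy":3.1,"dz":-1.4,"jaw":1},
  {"ax":0,"ay":0,"az":-12,"dx":-1.3,"dy":4.8,"dz":-1.4,"jaw":1},
  {"ax":0,"ay":0,"az":-19,"dx":-1,"dy":6.1,"dz":-1.4,"jaw":1},
  {"ax":0,"ay":0,"az":-27,"dx":-0.5,"dy":7.3,"dz":-1.4,"jaw":1},
  {"ax":0,"ay":0,"az":-34,"dx":0.1,"dy":8.3,"dz":-1.4,"jaw":1},
  {"ax":0,"ay":0,"az":-42,"dx":0.9,"dy":9.2,"dz":-1.4,"jaw":1},
  {"ax":0,"ay":0,"az":-49,"dx":1.7,"dy":10,"dz":-1.4,"jaw":1},
  {"ax":0,"ay":0,"az":-49,"dx":1.7,"dy":10,"dz":-1.4,"jaw":1},
])

```text
t: 32.65
tcp_pos: [0.5443, 0.2723, 0.0994]
tcp_rot: [[-1.0, -0.03, 0.001], [-0.03, 1.0, 0.003], [-0.001, 0.003, -1.0]]
wrist_force: [0.0, 0.8, -0.4]
grip_width: 0.0246
```

play_rows([
  {"ax":0,"ay":0,"az":0,"dx":0,"dy":0,"dz":0.7,"jaw":1},
  {"ax":0,"ay":0,"az":0,"dx":0,"dy":0,"dz":0.7,"jaw":0.2},
  {"ax":0,"ay":0,"az":0,"dx":0,"dy":0,"dz":0.7,"jaw":0.2},
  {"ax":0,"ay":0,"az":0,"dx":0,"dy":0,"dz":0.7,"jaw":0.2},
  {"ax":0,"ay":0,"az":0,"dx":0,"dy":0,"dz":0.7,"jaw":0.2},
  {"ax":0,"ay":0,"az":0,"dx":0,"dy":0,"dz":-3,"jaw":0.2},
  {"ax":0,"ay":0,"az":0,"dx":0,"dy":0,"dz":-7,"jaw":0.2},
  {"ax":0,"ay":0,"az":0,"dx":0,"dy":0,"dz":-12,"jaw":0.2},
  {"ax":0,"ay":0,"az":0,"dx":0,"dy":0,"dz":-14,"jaw":0.2},
  {"ax":0,"ay":0,"az":0,"dx":0,"dy":0,"dz":-14,"jaw":0.2},
])

```text
t: 33.65
tcp_pos: [0.5455, 0.2718, 0.2433]
tcp_rot: [[-1.0, -0.027, 0.007], [-0.027, 1.0, 0.005], [-0.007, 0.005, -1.0]]
wrist_force: [-0.4, -0.6, 0.1]
grip_width: 0.0355
```

```bash
python3 - <<'E'
from h import *
s=env.state();print(s['t'],s['tcp_pos'],s['grip_width'],np.round(s['qpos'],2),wh(s['tcp_pos']))
t=shot('top')
for nm,lo,hi in (('cream',(18,40,110),(36,190,255)),('blue',(105,120,40),(125,255,255))):
    m,l,B=blobs(t,lo,hi,40)
    for i,st,c in B:
        P=wh(onz(t,*c,.115))
        if abs(P[0])<120 and abs(P[1])<120: print(nm,st,c,P)
p=hw((0,-92,0))
chain([((p[0],p[1],.2),Rt(94.8)),((p[0],p[1],.115),Rt(94.8))])
E
```

```text
33.65 [0.54552094 0.27183909 0.24328569] 0.035528932708395765 [ 0.04  0.93 -1.18  1.61  0.91  1.23  0.27] [ 42.88765814 -46.41243187 243.28568881]
cream [156 209  14  34 331] [161.59516616 225.3021148 ] [ -9.15755297  14.51715691 115.        ]
blue [ 140  204   60   48 1379] [168.5786802  230.44379985] [-25.16295931  -3.19453784 115.        ]
blue [194 206   5  16  52] [196.25       214.28846154] [ 10.3296861  -80.07492437 115.        ]
d [ 3.99 -4.67  4.04] a [ 0.27  0.1  86.77]
d [0.  0.  8.5] a [0. 0. 0.]
```

```bash
python3 - <<'E'
from h import *
p=hw((0,-80,0));q=hw((0,-10,0))
chain([((p[0],p[1],.2),Rt(94.8)),((p[0],p[1],.134),Rt(94.8)),((q[0],q[1],.134),Rt(94.8))])
E
```

```text
d [ 4.06 -3.47  4.05] a [ 0.27  0.1  86.77]
d [0.  0.  6.6] a [0. 0. 0.]
d [7. 0. 0.] a [0. 0. 0.]
```

play_rows([
  {"ax":0,"ay":0,"az":80,"dx":4.1,"dy":-3.5,"dz":1,"jaw":1},
  {"ax":0,"ay":0,"az":80,"dx":4.1,"dy":-3.5,"dz":1,"jaw":1},
  {"ax":0,"ay":0,"az":80,"dx":4.1,"dy":-3.5,"dz":1,"jaw":1},
  {"ax":0,"ay":0,"az":80,"dx":4.1,"dy":-3.5,"dz":1,"jaw":1},
  {"ax":0,"ay":0,"az":80,"dx":4.1,"dy":-3.5,"dz":1,"jaw":1},
  {"ax":0,"ay":0,"az":80,"dx":4.1,"dy":-3.5,"dz":1,"jaw":1},
  {"ax":0,"ay":0,"az":80,"dx":4.1,"dy":-3.5,"dz":1,"jaw":1},
  {"ax":0,"ay":0,"az":80,"dx":4.1,"dy":-3.5,"dz":1,"jaw":1},
  {"ax":0,"ay":0,"az":80,"dx":4.1,"dy":-3.5,"dz":1,"jaw":1},
  {"ax":0,"ay":0,"az":80,"dx":4.1,"dy":-3.5,"dz":1,"jaw":1},
])

```text
t: 34.7
tcp_pos: [0.504, 0.233, 0.2275]
tcp_rot: [[-0.197, 0.98, -0.001], [0.98, 0.197, -0.001], [-0.001, -0.001, -1.0]]
wrist_force: [0.6, 0.5, 0.4]
grip_width: 0.0005
```

```bash
python3 - <<'E'
from h import *
np.set_printoptions(precision=1,suppress=True)
p=hw((0,-80,0))
s=env.state();print(s['t'],wh(s['tcp_pos']),s['grip_width'],np.round(s['qpos'],2))
chain([((p[0],p[1],.134),Rt(94.8))])
im=wrist('w12.png')
m,l,B=blobs(im,(105,120,40),(125,255,255),300)
for i,t,c in B: print(t,c,wh(onz(im,*c,.118)))
print(proj(im,hw((0,-59,121))),proj(im,hw((0,-34,121))))
E
```

```text
34.7 [ -1.8 -81.7 227.5] 0.0005101214795645403 [-0.   0.8 -0.9  1.8  0.7  0.9 -1. ]
d [0.2 0.2 9.3] a [-0.1  0.1  6.5]
[ 227    9  114  184 9229] [271.5 108.3] [-17.   -0.7 118. ]
[ 300  111   40   45 1067] [317.3 135.4] [ 18.4 -16.4 118. ]
(np.float64(285.553930978035), np.float64(189.53298701619065)) (np.float64(289.5957984015114), np.float64(156.4551325355654))
```

View pics/w12.png

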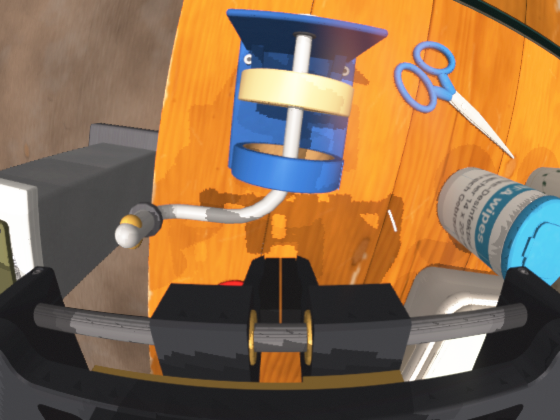

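The picture shows both rings on part A, with the cream ahead of the blue (blue top near (287,170)). I'll push from behind at the top of the ring.

play_rows([
  {"ax":0,"ay":0,"az":6.5,"dx":0.2,"dy":0.2,"dz":3,"jaw":1},
  {"ax":0,"ay":0,"az":6.5,"dx":0.2,"dy":0.2,"dz":6,"jaw":1},
  {"ax":0,"ay":0,"az":6.5,"dx":0.2,"dy":0.2,"dz":8.5,"jaw":1},
  {"ax":0,"ay":0,"az":6.5,"dx":0.2,"dy":0.2,"dz":9.3,"jaw":1},
  {"ax":0,"ay":0,"az":6.5,"dx":0.2,"dy":0.2,"dz":9.3,"jaw":1},
])

```text
t: 35.25
tcp_pos: [0.5053, 0.2358, 0.1347]
tcp_rot: [[-0.09, 0.996, -0.002], [0.996, 0.09, -0.001], [-0.001, -0.002, -1.0]]
wrist_force: [-0.3, -0.2, 0.7]
grip_width: 0.0004
```

play_rows([
  {"ax":0,"ay":0,"az":0,"dx":0.7,"dy":0,"dz":0,"jaw":1},
  {"ax":0,"ay":0,"az":0,"dx":1.4,"dy":0,"dz":0,"jaw":1},
  {"ax":0,"ay":0,"az":0,"dx":2.1,"dy":0,"dz":0,"jaw":1},
  {"ax":0,"ay":0,"az":0,"dx":2.8,"dy":0,"dz":0,"jaw":1},
  {"ax":0,"ay":0,"az":0,"dx":3.5,"dy":0,"dz":0,"jaw":1},
  {"ax":0,"ay":0,"az":0,"dx":4.2,"dy":0,"dz":0,"jaw":1},
  {"ax":0,"ay":0,"az":0,"dx":4.9,"dy":0,"dz":0,"jaw":1},
  {"ax":0,"ay":0,"az":0,"dx":5.6,"dy":0,"dz":0,"jaw":1},
  {"ax":0,"ay":0,"az":0,"dx":6.3,"dy":0,"dz":0,"jaw":1},
  {"ax":0,"ay":0,"az":0,"dx":7,"dy":0,"dz":0,"jaw":1},
])

```text
t: 36.25
tcp_pos: [0.5003, 0.3066, 0.1366]
tcp_rot: [[-0.088, 0.996, 0.002], [0.996, 0.088, 0.001], [0.001, 0.002, -1.0]]
wrist_force: [0.5, -2.5, 3.7]
grip_width: 0.0005
```

```bash
python3 - <<'E'
from h import *
np.set_printoptions(precision=1,suppress=True)
s=env.state();print(s['t'],wh(s['tcp_pos']),np.round(s['qpos'],2),s['wrist_force'])
p=hw((0,0,0))
chain([((p[0],p[1],.134),Rt(94.8))])
im=shot('scene');B=np.asarray(im['pixels'])[200:400,120:400]
cv2.imwrite('pics/c13.png',cv2.cvtColor(cv2.resize(B,None,fx=2,fy=2),cv2.COLOR_RGB2BGR))
E
```

```text
36.25 [  0.7  -8.  136.6] [-0.2  0.9 -0.7  1.8  0.8  0.8 -1.3] [ 0.5 -2.5  3.7]
d [ 0.8 -0.1  0.3] a [ 0.1 -0.   0.3]
```

View pics/c13.png

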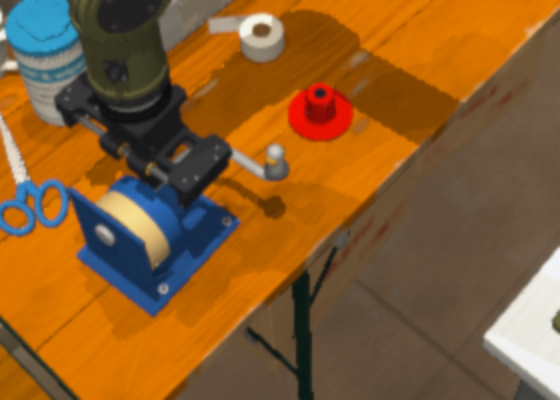

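The picture shows the rings side by side near the upright. I'll press on in small steps.

play_rows([
  {"ax":0,"ay":0,"az":0,"dx":0.2,"dy":-0.1,"dz":0,"jaw":1},
  {"ax":0,"ay":0,"az":0,"dx":0.4,"dy":-0.1,"dz":0,"jaw":1},
  {"ax":0,"ay":0,"az":0,"dx":0.6,"dy":-0.1,"dz":0,"jaw":1},
  {"ax":0,"ay":0,"az":0,"dx":0.7,"dy":-0.1,"dz":0,"jaw":1},
  {"ax":0,"ay":0,"az":0,"dx":0.8,"dy":-0.1,"dz":0,"jaw":1},
  {"ax":0,"ay":0,"az":0,"dx":0.8,"dy":-0.1,"dz":0,"jaw":1},
])

```text
t: 36.9
tcp_pos: [0.4984, 0.3139, 0.1365]
tcp_rot: [[-0.089, 0.996, 0.002], [0.996, 0.089, 0.001], [0.0, 0.002, -1.0]]
wrist_force: [0.5, -2.8, 1.6]
grip_width: 0.0005
```

play_rows([
  {"ax":0,"ay":0,"az":0,"dx":0.1,"dy":0,"dz":0,"jaw":1},
  {"ax":0,"ay":0,"az":0,"dx":0.2,"dy":0,"dz":0,"jaw":1},
  {"ax":0,"ay":0,"az":0,"dx":0.2,"dy":0,"dz":0,"jaw":1},
])

```text
t: 37.2
tcp_pos: [0.4985, 0.3142, 0.1363]
tcp_rot: [[-0.088, 0.996, 0.002], [0.996, 0.088, -0.003], [-0.003, 0.001, -1.0]]
wrist_force: [1.1, -6.4, 3.5]
grip_width: 0.0004
```

play_rows([
  {"ax":0,"ay":0,"az":0,"dx":0.15,"dy":0,"dz":0,"jaw":1},
  {"ax":0,"ay":0,"az":0,"dx":0.15,"dy":0,"dz":0,"jaw":1},
  {"ax":0,"ay":0,"az":0,"dx":-1,"dy":0,"dz":0,"jaw":1},
  {"ax":0,"ay":0,"az":0,"dx":-3,"dy":0,"dz":-1,"jaw":1},
  {"ax":0,"ay":0,"az":0,"dx":-6,"dy":0,"dz":-5,"jaw":0},
  {"ax":0,"ay":0,"az":0,"dx":-10,"dy":0,"dz":-8,"jaw":-1},
  {"ax":0,"ay":0,"az":0,"dx":-13,"dy":0,"dz":-8,"jaw":-1},
  {"ax":0,"ay":0,"az":0,"dx":-13,"dy":0,"dz":-8,"jaw":-1},
])

```text
t: 38.0
tcp_pos: [0.5107, 0.1822, 0.2167]
tcp_rot: [[-0.083, 0.997, 0.003], [0.997, 0.083, -0.0], [-0.001, 0.003, -1.0]]
wrist_force: [0.1, 0.5, -1.0]
grip_width: 0.03
```

```bash
python3 - <<'E'
from h import *
np.set_printoptions(precision=1,suppress=True)
s=env.state();print(s['t'],wh(s['tcp_pos']),np.round(s['qpos'],2))
im=wrist('w14.png')
t=shot('top');A=np.asarray(im['pixels'])[0:300,100:500];T=np.asarray(t['pixels'])[190:260,120:220];T=cv2.resize(T,(400,280),interpolation=cv2.INTER_CUBIC);T=np.vstack([T,np.zeros((20,400,3),np.uint8)])
cv2.imwrite('pics/c14.png',cv2.cvtColor(np.hstack([A,T]),cv2.COLOR_RGB2BGR))
for st,e in red(im):
    print(st,e[0],onz(im,*e[0],.005))
k=(.479,.061)
chain([((k[0],k[1],.2),Rt(94.8)),((k[0],k[1],.2),Rt(94.8))])
print(rings(t,.0125))
E
```

```text
38.0 [   0.7 -132.9  216.7] [ 0.1  0.8 -0.8  1.8  0.7  0.9 -1.1]
[225, 251, 56, 63, 1565] (245.3826446533203, 281.7404479980469) [0.5 0.1 0. ]
d [-12.3  -4.2   1.6] a [ 0.1 -0.2  0.2]
d [0. 0. 0.] a [0. 0. 0.]
[]
```

View pics/c14.png

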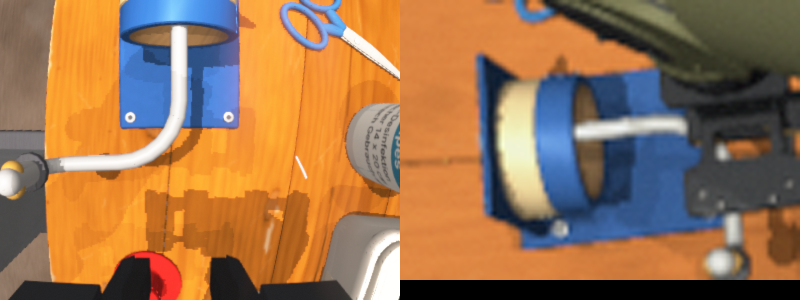

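The picture shows the cream and blue rings hanging side by side at the upright. Now the keeper.

play_rows([
  {"ax":0,"ay":0,"az":0,"dx":-12.3,"dy":-4.2,"dz":2,"jaw":-1},
  {"ax":0,"ay":0,"az":0,"dx":-12.3,"dy":-4.2,"dz":2,"jaw":-1},
  {"ax":0,"ay":0,"az":0,"dx":-12.3,"dy":-4.2,"dz":2,"jaw":-1},
  {"ax":0,"ay":0,"az":0,"dx":-12.3,"dy":-4.2,"dz":6,"jaw":-1},
  {"ax":0,"ay":0,"az":0,"dx":-12.3,"dy":-4.2,"dz":9,"jaw":-1},
  {"ax":0,"ay":0,"az":0,"dx":-12.3,"dy":-4.2,"dz":9,"jaw":-1},
])

```text
t: 38.7
tcp_pos: [0.4769, 0.062, 0.1235]
tcp_rot: [[-0.092, 0.996, -0.004], [0.996, 0.092, 0.002], [0.003, -0.004, -1.0]]
wrist_force: [1.0, -0.1, -0.8]
grip_width: 0.0861
```

```bash
python3 - <<'E'
from h import *
s=env.state();print(s['t'],s['tcp_pos'],s['grip_width'],np.round(s['qpos'],2))
im=wrist('w15.png')
for st,e in red(im): print(st,e,onz(im,*e[0],.005))
t=shot('top')
hsv=cv2.cvtColor(np.asarray(im['pixels']),cv2.COLOR_RGB2HSV)
# dark dimple on hub top near prediction
u,v=map(int,proj(im,(.479,.061,.046)));w=im['pixels'];w=np.asarray(w)[v-25:v+25,u-25:u+25].sum(2);yy,xx=np.where(w<120);print('dimple',u,v,len(xx), onz(im,xx.mean()+u-25,yy.mean()+v-25,.046) if len(xx) else None)
chain([((.479,.061,.0305),Rt(94.8))])
E
```

```text
38.7 [0.47692767 0.06196092 0.12352147] 0.08613235978408545 [ 0.19  0.82 -0.68  2.09  0.97  0.59 -1.11]
[234, 163, 104, 100, 7687] ((285.0088806152344, 212.63352966308594), (99.28459167480469, 103.61173248291016), 88.2315444946289) [0.48063429 0.06320533 0.005     ]
dimple 282 233 357 [0.48085122 0.06100854 0.046     ]
d [-0.21 -0.01  9.59] a [ 0.07 -0.19  0.47]
```

play_rows([
  {"ax":0,"ay":-0.2,"az":0.4,"dx":-0.2,"dy":0.1,"dz":3,"jaw":-1},
  {"ax":0,"ay":-0.2,"az":0.4,"dx":-0.2,"dy":0.1,"dz":6,"jaw":-1},
  {"ax":0,"ay":-0.2,"az":0.4,"dx":-0.2,"dy":0.1,"dz":8,"jaw":-1},
  {"ax":0,"ay":-0.2,"az":0.4,"dx":-0.2,"dy":0.1,"dz":9,"jaw":-1},
  {"ax":0,"ay":-0.2,"az":0.4,"dx":-0.2,"dy":0.1,"dz":9.2,"jaw":-1},
  {"ax":0,"ay":-0.2,"az":0.4,"dx":-0.2,"dy":0.1,"dz":9.2,"jaw":-1},
])

```text
t: 39.4
tcp_pos: [0.4812, 0.0601, 0.0352]
tcp_rot: [[-0.083, 0.997, 0.004], [0.997, 0.083, -0.001], [-0.001, 0.004, -1.0]]
wrist_force: [0.8, 0.5, 0.5]
grip_width: 0.0881
```

```bash
python3 - <<'E'
from h import *
s=env.state();print(s['t'],s['tcp_pos'],s['grip_width'],np.round(s['qpos'],2),s['wrist_force'])
delta((.480,.0613,.0305),Rt(94.8))
E
```

```text
39.4 [0.48115744 0.06005557 0.03520058] 0.08814365584912845 [ 0.07  0.96 -0.48  2.11  1.28  0.41 -1.39] [0.77886417 0.52902749 0.47394872]
d [ 0.13 -0.11  0.47] a [ 0.23  0.06 -0.05]
```

play_rows([
  {"ax":0.2,"ay":0,"az":0,"dx":0.1,"dy":-0.1,"dz":0.3,"jaw":-1},
  {"ax":0.2,"ay":0,"az":0,"dx":0.1,"dy":-0.1,"dz":0.4,"jaw":-1},
  {"ax":0.2,"ay":0,"az":0,"dx":0.1,"dy":-0.1,"dz":0.4,"jaw":1},
  {"ax":0.2,"ay":0,"az":0,"dx":0.1,"dy":-0.1,"dz":0.4,"jaw":1},
  {"ax":0.2,"ay":0,"az":0,"dx":0.1,"dy":-0.1,"dz":0.4,"jaw":1},
  {"ax":0.2,"ay":0,"az":0,"dx":0.1,"dy":-0.1,"dz":0.4,"jaw":1},
  {"ax":0.2,"ay":0,"az":0,"dx":0.1,"dy":-0.1,"dz":0.4,"jaw":1},
  {"ax":0.2,"ay":0,"az":0,"dx":0.1,"dy":-0.1,"dz":0.4,"jaw":1},
  {"ax":0.2,"ay":0,"az":0,"dx":0.1,"dy":-0.1,"dz":0.4,"jaw":1},
])

```text
t: 40.3
tcp_pos: [0.4793, 0.0598, 0.0302]
tcp_rot: [[-0.082, 0.997, -0.001], [0.997, 0.082, -0.002], [-0.002, -0.001, -1.0]]
wrist_force: [-0.4, 0.1, 0.3]
grip_width: 0.0362
```

play_rows([
  {"ax":0,"ay":0,"az":0,"dx":0,"dy":0,"dz":-2,"jaw":1},
  {"ax":0,"ay":0,"az":0,"dx":0,"dy":0,"dz":-6,"jaw":1},
  {"ax":0,"ay":0,"az":0,"dx":0,"dy":0,"dz":-10,"jaw":1},
  {"ax":0,"ay":0,"az":0,"dx":0,"dy":0,"dz":-14,"jaw":1},
  {"ax":0,"ay":0,"az":0,"dx":0,"dy":0,"dz":-18,"jaw":1},
  {"ax":0,"ay":0,"az":0,"dx":0,"dy":0,"dz":-20.5,"jaw":1},
  {"ax":0,"ay":0,"az":0,"dx":0,"dy":0,"dz":-20.5,"jaw":1},
])

```text
t: 41.0
tcp_pos: [0.4809, 0.0609, 0.2381]
tcp_rot: [[-0.081, 0.997, 0.004], [0.997, 0.081, -0.001], [-0.001, 0.004, -1.0]]
wrist_force: [0.6, 0.2, -1.3]
grip_width: 0.0359
```

```bash
python3 - <<'E'
from h import *
s=env.state();print(s['t'],s['tcp_pos'],s['grip_width'],np.round(s['qpos'],2),s['wrist_force'])
im=wrist()
for st,e in red(im): print(st,e[0],e[1])
print('pred disc',proj(im,np.array(s['tcp_pos'])-[0,0,.027]))
p=hw((-105,-90,0));chain([((p[0],p[1],.235),Rt(94.8))])
E
```

```text
41.0 [0.48092729 0.06090859 0.23805644] 0.035931350890776224 [ 0.3   0.66 -0.85  1.98  0.69  0.81 -0.87] [ 0.55474707  0.21338875 -1.34363335]
[203, 187, 156, 136, 12753] (280.0273132324219, 257.80792236328125) (141.75653076171875, 155.76515197753906)
pred disc (np.float64(279.2009992341785), np.float64(265.8031772512244))
d [16.18 -6.52  0.07] a [ 0.06  0.14 -0.14]
```

play_rows([
  {"ax":0,"ay":0.1,"az":0,"dx":16.1,"dy":-6.5,"dz":0,"jaw":1},
  {"ax":0,"ay":0.1,"az":0,"dx":16.1,"dy":-6.5,"dz":0,"jaw":1},
  {"ax":0,"ay":0.1,"az":0,"dx":16.1,"dy":-6.5,"dz":0,"jaw":1},
  {"ax":0,"ay":0.1,"az":0,"dx":16.1,"dy":-6.5,"dz":0,"jaw":1},
  {"ax":0,"ay":0.1,"az":0,"dx":16.1,"dy":-6.5,"dz":0,"jaw":1},
  {"ax":0,"ay":0.1,"az":0,"dx":16.1,"dy":-6.5,"dz":0,"jaw":1},
  {"ax":0,"ay":0.1,"az":0,"dx":16.1,"dy":-6.5,"dz":0,"jaw":1},
  {"ax":0,"ay":0.1,"az":0,"dx":16.1,"dy":-6.5,"dz":0,"jaw":1},
])

```text
t: 41.85
tcp_pos: [0.402, 0.2137, 0.2343]
tcp_rot: [[-0.079, 0.997, -0.002], [0.997, 0.079, -0.002], [-0.002, -0.003, -1.0]]
wrist_force: [-0.5, -1.1, -1.3]
grip_width: 0.0363
```

```bash
python3 - <<'E'
from h import *
np.set_printoptions(precision=4,suppress=True)
for i in range(3):
    im=wrist();s=env.state();print(s['t'],s['tcp_pos'],s['grip_width'])
print(np.round(s['qpos'],2),np.round(s['tcp_rot'],3).tolist())
for st,e in red(im): print(st,e[0],e[1])
m,l,B=blobs(im,(105,120,40),(125,255,255),300)
delta((.4018,.2158,.212),Rt(94.8))
# keeper position from scene camera: fit disc ellipse, plane z of disc
a=shot('scene')
for st,e in red(a):
    if e[0][1]>220: print('scene',st,e,onz(a,*e[0],s['tcp_pos'][2]-.026))
E
```

```text
41.9 [0.402  0.2139 0.2345] 0.03583433716635987
41.95 [0.402  0.2142 0.2346] 0.036155195305379896
42.0 [0.4019 0.2144 0.2347] 0.03646318062778706
[-0.07  0.62 -0.83  2.06  0.68  0.75 -1.25] [[-0.08, 0.997, -0.002], [0.997, 0.08, -0.001], [-0.001, -0.002, -1.0]]
[202, 187, 157, 136, 13160] (280.0307922363281, 257.489990234375) (140.87513732910156, 156.05657958984375)
d [0.14 0.01 2.27] a [-0.11  0.05 -0.21]
scene [237, 251, 39, 32, 651] ((255.48348999023438, 266.1427307128906), (31.774959564208984, 38.5959358215332), 96.1480941772461) [0.4001 0.2204 0.2087]
```

play_rows([
  {"ax":0,"ay":0,"az":0,"dx":0.15,"dy":0,"dz":1,"jaw":1},
  {"ax":0,"ay":0,"az":0,"dx":0.15,"dy":0,"dz":2,"jaw":1},
  {"ax":0,"ay":0,"az":0,"dx":0.15,"dy":0,"dz":2.7,"jaw":1},
  {"ax":0,"ay":0,"az":0,"dx":0.15,"dy":0,"dz":3.1,"jaw":1},
  {"ax":0,"ay":0,"az":0,"dx":0.15,"dy":0,"dz":3.3,"jaw":1},
  {"ax":0,"ay":0,"az":0,"dx":0.15,"dy":0,"dz":3.3,"jaw":1},
])

```text
t: 42.65
tcp_pos: [0.4012, 0.2168, 0.2017]
tcp_rot: [[-0.082, 0.997, -0.002], [0.997, 0.082, -0.001], [-0.001, -0.002, -1.0]]
wrist_force: [0.2, 0.6, -1.8]
grip_width: 0.036
```

play_rows([
  {"ax":0,"ay":0,"az":0,"dx":-0.05,"dy":0,"dz":0.2,"jaw":1},
  {"ax":0,"ay":0,"az":0,"dx":-0.05,"dy":0,"dz":0.4,"jaw":1},
  {"ax":0,"ay":0,"az":0,"dx":-0.05,"dy":0,"dz":0.5,"jaw":1},
  {"ax":0,"ay":0,"az":0,"dx":-0.05,"dy":0,"dz":0.5,"jaw":1},
])

```text
t: 43.05
tcp_pos: [0.4014, 0.2162, 0.1969]
tcp_rot: [[-0.082, 0.997, -0.002], [0.997, 0.082, -0.001], [-0.001, -0.002, -1.0]]
wrist_force: [0.8, -0.2, -1.2]
grip_width: 0.0359
```

play_rows([
  {"ax":0,"ay":0,"az":0,"dx":0,"dy":0,"dz":0.4,"jaw":1},
  {"ax":0,"ay":0,"az":0,"dx":0,"dy":0,"dz":0.8,"jaw":1},
  {"ax":0,"ay":0,"az":0,"dx":0,"dy":0,"dz":1.2,"jaw":1},
  {"ax":0,"ay":0,"az":0,"dx":0,"dy":0,"dz":1.6,"jaw":1},
  {"ax":0,"ay":0,"az":0,"dx":0,"dy":0,"dz":2,"jaw":1},
  {"ax":0,"ay":0,"az":0,"dx":0,"dy":0,"dz":2.2,"jaw":1},
])

```text
t: 43.65
tcp_pos: [0.4015, 0.216, 0.1744]
tcp_rot: [[-0.082, 0.997, -0.002], [0.997, 0.082, -0.001], [-0.001, -0.002, -1.0]]
wrist_force: [2.2, -2.2, 0.4]
grip_width: 0.0359
```

play_rows([
  {"ax":0,"ay":0,"az":0,"dx":0,"dy":0,"dz":0.3,"jaw":1},
  {"ax":0,"ay":0,"az":0,"dx":0,"dy":0,"dz":0.5,"jaw":1},
  {"ax":0,"ay":0,"az":0,"dx":0,"dy":0,"dz":0.7,"jaw":1},
  {"ax":0,"ay":0,"az":0,"dx":0,"dy":0,"dz":0.8,"jaw":1},
  {"ax":0,"ay":0,"az":0,"dx":0,"dy":0,"dz":0.8,"jaw":1},
])

```text
t: 44.15
tcp_pos: [0.4012, 0.216, 0.1672]
tcp_rot: [[-0.082, 0.997, -0.001], [0.997, 0.082, -0.002], [-0.001, -0.001, -1.0]]
wrist_force: [1.3, -4.6, 3.4]
grip_width: 0.036
```

play_rows([
  {"ax":0,"ay":0,"az":0,"dx":0,"dy":0,"dz":0.2,"jaw":1},
  {"ax":0,"ay":0,"az":0,"dx":0,"dy":0,"dz":0.4,"jaw":1},
  {"ax":0,"ay":0,"az":0,"dx":0,"dy":0,"dz":0.4,"jaw":1},
])

```text
t: 44.45
tcp_pos: [0.4012, 0.2163, 0.1659]
tcp_rot: [[-0.082, 0.997, 0.002], [0.997, 0.082, -0.002], [-0.002, 0.002, -1.0]]
wrist_force: [-3.4, -8.5, 37.7]
grip_width: 0.0361
```

play_rows([
  {"ax":0,"ay":0,"az":0,"dx":0,"dy":0,"dz":0.3,"jaw":1},
  {"ax":0,"ay":0,"az":0,"dx":0,"dy":0,"dz":0.3,"jaw":1},
])

```text
t: 44.65
tcp_pos: [0.4011, 0.217, 0.1632]
tcp_rot: [[-0.083, 0.997, 0.003], [0.997, 0.083, -0.0], [-0.001, 0.003, -1.0]]
wrist_force: [-5.7, -8.5, 40.7]
grip_width: 0.0357
```

The keeper is seated: the force rose sharply at the home height. Now I'll release, rise and check.

play_rows([
  {"ax":0,"ay":0,"az":0,"dx":0,"dy":0,"dz":-0.4,"jaw":1},
  {"ax":0,"ay":0,"az":0,"dx":0,"dy":0,"dz":-0.3,"jaw":-1},
  {"ax":0,"ay":0,"az":0,"dx":0,"dy":0,"dz":-0.3,"jaw":-1},
  {"ax":0,"ay":0,"az":0,"dx":0,"dy":0,"dz":-0.3,"jaw":-1},
  {"ax":0,"ay":0,"az":0,"dx":0,"dy":0,"dz":-3,"jaw":-1},
  {"ax":0,"ay":0,"az":0,"dx":0,"dy":0,"dz":-7,"jaw":-1},
  {"ax":0,"ay":0,"az":0,"dx":0,"dy":0,"dz":-10,"jaw":-1},
  {"ax":0,"ay":0,"az":0,"dx":-5,"dy":0,"dz":-11,"jaw":-1},
  {"ax":0,"ay":0,"az":0,"dx":-12,"dy":0,"dz":-11,"jaw":-1},
  {"ax":0,"ay":0,"az":0,"dx":-16,"dy":0,"dz":-11,"jaw":-1},
])

```text
t: 45.65
tcp_pos: [0.4139, 0.0669, 0.2702]
tcp_rot: [[-0.084, 0.997, -0.001], [0.997, 0.084, 0.0], [0.0, -0.001, -1.0]]
wrist_force: [1.2, 0.0, -0.1]
grip_width: 0.0881
```

```bash
python3 - <<'E'
from h import *
s=env.state();print(s['t'],s['tcp_pos'],s['wrist_force'])
a=shot('scene');w=wrist();
for st,e in red(a):
    if e[0][1]>220: print('scene',st,e,'was (257.47,282.76),(33.3,37.7)',onz(a,*e[0],.14))
for st,e in red(w): print('wrist',st,e,onz(w,*e[0],.14))
A=cv2.resize(np.asarray(a['pixels'])[200:380,120:300],(420,420),interpolation=cv2.INTER_CUBIC);W=cv2.resize(np.asarray(w['pixels'])[0:300,0:300],(380,380));W=np.vstack([W,np.zeros((40,380,3),np.uint8)])
cv2.imwrite('pics/c16.png',cv2.cvtColor(np.hstack([W,A]),cv2.COLOR_RGB2BGR))
E
```

```text
45.65 [0.41388143 0.066865   0.27021155] [ 1.23005498  0.04784936 -0.118398  ]
scene [239, 266, 38, 35, 973] ((257.4149475097656, 283.3234558105469), (33.454097747802734, 37.74563217163086), 84.9662857055664) was (257.47,282.76),(33.3,37.7) [0.4012445  0.21749239 0.14      ]
wrist [226, 0, 108, 59, 2211] ((279.8428955078125, 10.643972396850586), (95.58660125732422, 107.40441131591797), 92.08918762207031) [0.40151182 0.21567351 0.14      ]
```

View pics/c16.png

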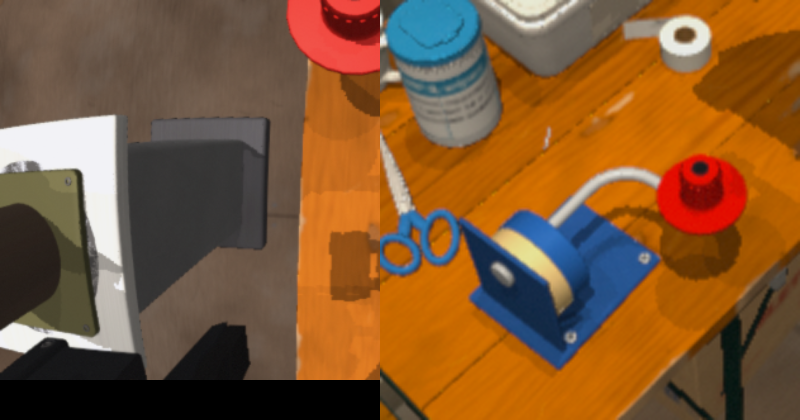

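Keeper at its starting place, rings against the upright. One numeric check of the ring edges from the top camera before handing in.

```bash
python3 - <<'E'
from h import *
t=shot('top');hsv=cv2.cvtColor(np.asarray(t['pixels']),cv2.COLOR_RGB2HSV)
for y in (60,35,10): print(y,np.round(proj(t,hw((0,y,121))),1))
for x in (-15,0,15):
    u0,v0=proj(t,hw((x,60,121)));v=int(round(v0))
    print(x,v,[(u,*hsv[v,u].tolist()) for u in range(int(u0)-5,int(u0)+28)])
for n,p in (('timer',None),):
    pass
s=env.state();print(s['t'],s['wrist_force'])
E
```

```text
60 [143.8 223.5]
35 [153.1 222.4]
10 [162.5 221.4]
-15 229 [(139, 13, 163, 178), (140, 135, 39, 104), (141, 108, 161, 146), (142, 108, 156, 88), (143, 108, 135, 49), (144, 19, 58, 92), (145, 23, 81, 193), (146, 31, 55, 238), (147, 32, 47, 241), (148, 32, 46, 242), (149, 33, 46, 242), (150, 33, 43, 242), (151, 32, 42, 242), (152, 32, 43, 240), (153, 32, 45, 225), (154, 107, 62, 165), (155, 108, 153, 201), (156, 107, 155, 199), (157, 107, 154, 200), (158, 108, 151, 202), (159, 108, 151, 203), (160, 108, 152, 203), (161, 108, 149, 205), (162, 108, 153, 198), (163, 108, 149, 154), (164, 12, 56, 68), (165, 16, 124, 99), (166, 16, 122, 98), (167, 16, 120, 98), (168, 14, 118, 99), (169, 16, 122, 94), (170, 12, 86, 80), (171, 107, 171, 67)]
0 223 [(138, 13, 172, 221), (139, 10, 119, 200), (140, 108, 115, 155), (141, 108, 157, 133), (142, 108, 157, 52), (143, 111, 56, 59), (144, 26, 67, 153), (145, 28, 60, 237), (146, 31, 51, 241), (147, 31, 53, 240), (148, 32, 53, 240), (149, 31, 54, 240), (150, 31, 52, 240), (151, 31, 51, 241), (152, 31, 57, 231), (153, 68, 6, 164), (154, 107, 145, 215), (1
[... 366 characters left out ...]
, 125, 191), (140, 109, 160, 147), (141, 108, 160, 121), (142, 109, 155, 51), (143, 109, 51, 55), (144, 19, 79, 129), (145, 20, 92, 219), (146, 24, 78, 235), (147, 26, 75, 236), (148, 25, 76, 236), (149, 25, 75, 237), (150, 25, 74, 237), (151, 25, 79, 236), (152, 24, 78, 228), (153, 20, 15, 154), (154, 107, 165, 184), (155, 107, 166, 183), (156, 108, 168, 181), (157, 107, 166, 183), (158, 107, 167, 180), (159, 108, 166, 180), (160, 108, 167, 180), (161, 108, 164, 177), (162, 108, 162, 143), (163, 8, 17, 60), (164, 15, 117, 96), (165, 16, 122, 98), (166, 16, 117, 113), (167, 17, 121, 114), (168, 15, 109, 105), (169, 150, 16, 63), (170, 109, 154, 83)]
45.8 [-0.21663067  0.85831132 -0.12423427]
```

Edges are at 143.5, 153 and 162.5 px, against 143.8, 153.1 and 162.5 px predicted for rings flush with the stop.

```bash
python3 -c "
from rig import env
print(env.sign_off())"
```

```text
the job is handed in; nothing more can be done
None
```

The tape holder is restocked and the job is handed in, at about 46 s of robot time. I pulled the keeper off and threaded the large cream ring and then the blue ring round the bends. I pushed both against the blue upright and pressed the keeper back on. No green roll was there, and I left the small cream ring as a decoy.

**Rings:** in the last top view, the ring edges along the rod sat within about 0.3 px (roughly 1 mm) of where rings flush with the stop would be.

**Keeper:** the force rose sharply, to about 38 N, at the height where it should be home. In the scene view afterwards it was within about 0.6 px of its starting place. My final press went on to about 41 N at the wrist, with the keeper slipping slightly in the grip. That is well under the 120 N wrist limit, but close to the 40 N limit on pressing with the arm or gripper body.

**Bystanders:** I did not touch the timer, dropper bottle or label roll and saw no sign they had moved. I did not measure their positions again at the end.

The only setback was early on: my first moves were refused because each row needs every field filled in. None of the final checks disagreed.

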